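# Finish loading a sloping bench rack: two parts bins home against their back stops

### The job

Finish loading the sloping rack: put the wide bin from the bench right way up into the empty lane, its low pick front towards the mouth, and slide it and the narrow bin, which was left part way down its own lane, all the way under the wire shelf until each rests with its back against the lane's back stop. The stops are only finger-tight, so feel for them and do not shove them out of place; never tip a bin so far that its contents could fall out, and leave the bin that is already home and everything else on the bench where it is.

Things in the scene. Friction and masses are not known exactly. Their poses are not given: they have to be found in the camera images.
- wide_bin: The wide bin: open-topped plastic bin of small hardware, 100 long, 64 wide, 52 mm high, 320 g -20 to +30%, starts on the bench. Origin: centre of its underside; x along its length from the low pick front (x = -50 mm) to the back (+50), y across, z up. Sides straight and 52 mm high from x = -20 to +50, 34 mm high further forward; centre of mass near x = 5, 20 mm up.
- narrow_bin: The narrow bin: open-topped plastic bin of small hardware, 100 long, 46 wide, 52 mm high, 240 g -20 to +30%, starts high in its lane. Origin: centre of its underside; x along its length from the low pick front (x = -50 mm) to the back (+50), y across, z up. Sides straight and 52 mm high from x = -20 to +50, 34 mm high further forward; centre of mass near x = 5, 20 mm up.
- wide_bin_back (a point): middle of the lower edge of the wide bin's back wall, the face that meets the stop
- narrow_bin_back (a point): middle of the lower edge of the narrow bin's back wall, the face that meets the stop
- wide_bin_front (a point): middle of the lower edge of the wide bin's front wall, which is 32 mm high and flat
- narrow_bin_front (a point): middle of the lower edge of the narrow bin's front wall, which is 32 mm high and flat
- wide_lane: The wide sloping lane of the rack, 74 mm clear between side strips 12 mm high, 310 mm long, falling 20 degrees from its open upper mouth. Origin: middle of the mouth's edge, on the deck; x runs down the slope to the back stop, y across, z square out of the ribbed deck. Bins do not slide down by themselves (friction 0.48 to 0.72): a push of 0.2 to 2 N along the slope moves one.
- wide_lane_end (a point): middle of the wide lane's lower end, on the deck. The back stop, a plate 31 mm high square across the lane, stands before it, held by a finger-tight screw in a slot: its face is 230 to 275 mm from the mouth along the lane's x, set differently each time and not reported. It withstands a push of about 30 N and creeps away under more.
- narrow_lane: The narrow sloping lane of the rack, 56 mm clear between side strips 12 mm high, 310 mm long, falling 20 degrees from its open upper mouth. Origin: middle of the mouth's edge, on the deck; x runs down the slope to the back stop, y across, z square out of the ribbed deck. Bins do not slide down by themselves (friction 0.48 to 0.72): a push of 0.2 to 2 N along the slope moves one.
- narrow_lane_end (a point): middle of the narrow lane's lower end, on the deck. The back stop, a plate 31 mm high square across the lane, stands before it, held by a finger-tight screw in a slot: its face is 230 to 275 mm from the mouth along the lane's x, set differently each time and not reported. It withstands a push of about 30 N and creeps away under more.
- rack: Grey steel bench rack, three lanes side by side at 90 mm spacing (which lane is where varies), side plates at y = -150 and +150 mm. Origin: on the bench below the middle of the lanes' mouths, which stand 137 mm above the bench; x level towards the low end, z up.
- rack_rail (a point): middle of the front rail of the level wire shelf over the lanes' low half: runs along the rack's y, 128 mm ahead of the mouths, underside 232 mm above the bench. The shelf reaches 190 mm on, stock on it to 295 mm high. A tool held upright cannot follow a bin home past this rail; leaned with its wrist back over the mouth by about 35 degrees it can. Before the rail the lanes are open above.
- full_bin: A 54 mm wide bin of the same make, already home in the third lane; leave it. Origin: centre of its underside.
- tape_roll: bystander: roll of tape, 54 mm across, 20 mm high, origin under its centre
- jar: bystander: jar with a steel cap, 52 mm across, 62 mm high, origin under its centre
- spray_can: bystander: spray can, 54 mm across, 170 mm high, origin under its centre
- wrench: bystander: wrench, 160 mm long, lying flat
- screwdriver: bystander: screwdriver, 190 mm long, lying flat
- packet: bystander: brown cardboard packet, 100 x 70 x 30 mm, origin under its centre

How it is judged (in metres and radians):
At the end, for the whole second after the job is handed in: Wide bin in the wide lane and narrow bin in the narrow lane, each flat on the deck (both ends within 3 mm), low front towards the mouth, square in the lane within 0.12 rad, its back within 4 mm of the stop's face, at rest (x of wide_bin_back in the frame of wide_stop between -0.004 and 0.002 m and y of wide_bin_back in the frame of wide_lane between -0.008 and 0.008 m and z of wide_bin_back in the frame of wide_lane between -0.003 and 0.003 m and z of wide_bin_front in the frame of wide_lane between -0.003 and 0.003 m and angle between the x axis of wide_bin and the x axis of wide_lane, either way round below 0.12 rad and linear speed of each of wide_bin, narrow_bin below 0.01 m/s and x of narrow_bin_back in the frame of narrow_stop between -0.004 and 0.002 m and y of narrow_bin_back in the frame of narrow_lane between -0.008 and 0.008 m and z of narrow_bin_back in the frame of narrow_lane between -0.003 and 0.003 m and z of narrow_bin_front in the frame of narrow_lane between -0.003 and 0.003 m and angle between the x axis of narrow_bin and the x axis of narrow_lane, either way round below 0.12 rad); the robot touches nothing.
It fails at once if a back stop is shoved more than 4 mm (distance of any of wide_stop, narrow_stop from where it was at the start of the episode above 0.004 m).
It fails at once if a bin is tipped more than 45 degrees (angle between any of wide_bin, narrow_bin's own z axis and vertical above 0.79 rad).
It fails at once if the bin already in the rack is moved more than 6 mm (distance of full_bin from where it was at the start of the episode above 0.006 m).
It fails at once if another thing on the bench is moved more than 30 mm (distance of any of tape_roll, jar, spray_can, wrench, screwdriver, packet from where it was at the start of the episode above 0.03 m).
It also fails if it takes over 69 s, if anything falls off the work surface, if the arm or the gripper's body presses on something with over 40 N, if the wrist force passes 120 N, or if a joint passes its speed limit or range.

### The arm

A 6-joint arm with a two-finger parallel gripper is mounted at the origin on the work surface. World frame = base frame: x ahead of the robot, y to its left, z up, the work surface at z = 0. Lengths are in mm, angles in rad, forces in N, time in s.
With the tool pointing down it reaches from about 350 to 975 mm from the base axis. Payload 7.1 kg.
Tool frame: the origin (TCP) lies between the finger pads; the fingertips stand 19 mm ahead of it and the grasp point (between the pads) is the TCP; y points along the fingers, z is the direction in which the jaws open and shut, and the axes are right-handed (so a half turn about y gives the same grasp; the last joint's range is limited). The gripper opens to 88 mm and grips with 3 to 60 N. Pads are 20 mm wide; open, the fingers measure 115 mm over their backs; the gripper's body (75 mm by 178 mm) begins 61 mm behind the grasp point.
Start: joints at [-1.143, 0.423, 1.63, -0, 1.089, -0.019], TCP at [270.066, -563.622, 241.675] pointing down, gripper open.
Joint ranges: [-3, 3], [-0.9, 2.11], [0.09, 2.58], [-1.31, 4.45], [0.11, 2.69], [-2.54, 2.54]. Speed limits (rad/s): [2.39, 2.39, 3.01, 3.14, 3.14, 3.14].

### API

Orientations are given as a rotation vector (axis times angle).
In Python, from workcell import ctrl gives the robot as it stands.
- The arm moves only by the tool servo_tool, never from a script. Its argument "moves" is text: rows parted by semicolons, each of 6 numbers parted by spaces: the shift along the world's x, y, z in m, then the turn, a rotation vector about the world's x, y, z in degrees. A call has 1 to 8 rows; each row is the pose to reach, as a shift and turn from the pose commanded when the call began; what a row does not reach only later rows make up. A row lasts 1/8 s, in which the tool goes at most 62.5 mm and 10.7 degrees, less where a joint would pass 70% of its speed; a pose out of reach is approached as far as the arm can. A call with a gripper value outside its range is refused whole. "hand" is the closure in counts, from 0 (fully open) to 255 (shut), set as the call begins (left out, the last holds). The fingers move at their own pace and stop on an object; the grip force is fixed at half the most. Time passes only in rows, so rows that repeat a pose let the fingers close. It gives the time, the measured TCP pose, the force and the opening at its end, in the units of the state.
- ctrl.get_obs(): the state, without advancing time (a new reading comes with each control period).
- ctrl.get_image(name): name is "scene" or "side" or "wrist"; returns a dict with "pixels" (384x512x3 uint8, red, green, blue), "depth" (384x512 float32, mm along the optical axis (not along the pixel's ray), 0 where there is no reading), "vertical_fov" (degrees; the focal length in pixels is half the picture's height over the tangent of half this angle, whatever the lens; pixels are square), "cx", "cy" (the principal point, pixels), "xyz" and "attitude" of the camera in the world; the wrist camera has in their place "T_tool_cam" (4x4, takes a point from camera to tool coordinates, whose origin is the TCP and whose axes are the tool frame's). Camera axes: x right, y up, looking along -z (the intrinsics and any distortion apply to the point x, -y, -z); pixel columns grow to the right and rows downward; lengths in mm; the calibration is good to about 2 mm. A picture is of the moment at which its call begins: read the wrist's pose just before it.
- ctrl.close_job(): hands the job in, once; it reports no verdict.
The state is a dict: "t": time; "qpos": joint angles; "qvel": joint speeds; "joint_torque": joint torques, N m; "ee_pos": TCP position; "orientation": TCP orientation; "ft_force": force on the tool from outside, world axes, zero at the start; "moment": the same for the moment, N m; "width": finger opening in mm.
Only numpy, scipy, OpenCV 4.12 (cv2) and the standard library are available. Lean on these libraries where they do the work, as an engineer would, in place of code of your own. Each camera call takes 0.05 s, during which the arm holds its last target.

## Working session

There is one attempt and no reset: what is moved stays moved. The work goes in short steps, Python scripts to look and compute and a tool call to move; the robot and the scene stay as the last step left them, time stands still between calls to the robot, and variables do not carry over. Pictures are saved under pics/ and viewed, and the job is handed in when it is done.

Besides the shell and the picture viewer there is one more tool, called after "Call:" as name(argument=value, ...), one argument or row to a line, values as JSON. servo_tool: Moves the arm, as the interface text tells. Its arguments: {"type":"object","properties":{"moves":{"type":"string"},"hand":{"type":"number"}},"required":["moves"]}

```bash
mkdir -p pics; ls; cat > h.py <<'E'
import numpy as np, cv2
from workcell import ctrl
from scipy.spatial.transform import Rotation as R
def snap(name,fn):
    o=ctrl.get_obs(); im=ctrl.get_image(name)
    cv2.imwrite('pics/'+fn+'.png',im['pixels'][:,:,::-1])
    np.save('pics/'+fn+'.npy',{'im':im,'o':o},allow_pickle=True)
    return im,o
E
python3 - <<'E'
from h import *
for n in ['scene','side','wrist']:
    im,o=snap(n,n+'0')
    print(n,{k:v for k,v in im.items() if k not in('pixels','depth')})
print(o)
E
```

```text
pics
scene {'vertical_fov': 54.93335458524649, 'cx': 254.39191501744563, 'cy': 184.49823152866165, 'xyz': array([1109.49958787,  568.34867113,  991.89977167]), 'attitude': array([0.36505448, 0.89780809, 2.22335092])}
side {'vertical_fov': 45.71965205336794, 'cx': 261.30140241394207, 'cy': 181.85154429329765, 'xyz': array([  373.12830093, -1327.98513016,  1095.9521434 ]), 'attitude': array([ 0.94296768, -0.0541477 , -0.09602762])}
wrist {'vertical_fov': 58.55716637803611, 'cx': 246.62676893906658, 'cy': 194.4666169111878, 'T_tool_cam': array([[ 6.33044007e-04, -9.53105040e-01, -3.02639030e-01,
        -8.31702702e+01],
       [-1.08113043e-03,  3.02638261e-01, -9.53104881e-01,
        -1.41205233e+02],
       [ 9.99999215e-01,  9.30549596e-04, -8.38847519e-04,
         3.63335891e-01],
       [ 0.00000000e+00,  0.00000000e+00,  0.00000000e+00,
         1.00000000e+00]])}
{'t': 0.1, 'qpos': array([-1.14300100e+00,  4.23775920e-01,  1.63060915e+00,  6.30002180e-06,
        1.08859696e+00, -1.90056092e-02]), 'qvel': array([ 0.00135277, -0.00361191, -0.00279269,  0.00078987, -0.00115326,
        0.00032343]), 'joint_torque': array([ 3.66075719e-04, -5.45615137e+01, -2.74323463e+01,  6.44714828e-02,
        1.88050914e-02, -2.82937799e-05]), 'ee_pos': array([ 269.87504235, -563.20133157,  240.97397224]), 'orientation': array([-0.4487053 ,  1.97515854, -1.97240259]), 'ft_force': array([ 0.31955788, -0.03472173, -0.64447927]), 'moment': array([ 0.02186735, -0.01425244, -0.0107732 ]), 'width': 87.71973482711603}
```

View pics/scene0.png

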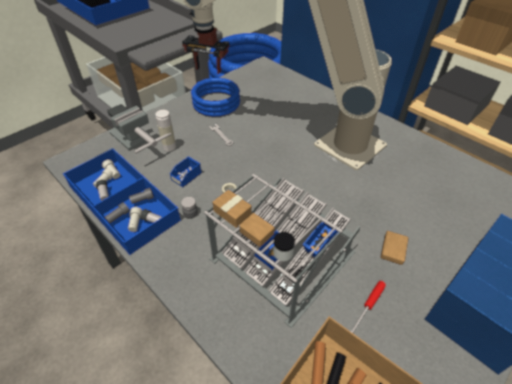

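View pics/side0.png

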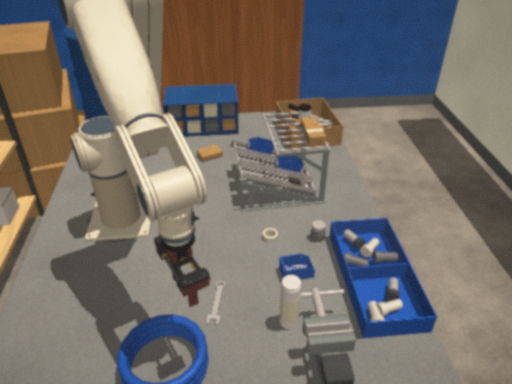

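View pics/wrist0.png

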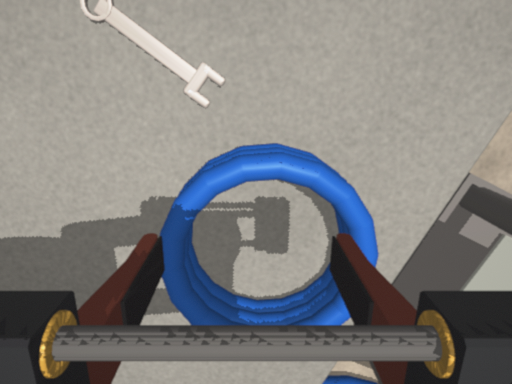

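The wide bin is at scene (185,172) and side (297,266). The rack is at about scene (280,245). I'll enlarge those areas next.

```bash
cat >> h.py <<'E'
def load(fn): 
    d=np.load('pics/'+fn+'.npy',allow_pickle=True).item(); return d['im'],d['o']
def campose(im,o=None):
    if 'T_tool_cam' in im:
        T=np.eye(4);T[:3,:3]=R.from_rotvec(o['orientation']).as_matrix();T[:3,3]=o['ee_pos']
        T=T@im['T_tool_cam']; return T[:3,:3],T[:3,3]
    return R.from_rotvec(im['attitude']).as_matrix(),np.array(im['xyz'])
def ray(im,o,u,v):
    f=192/np.tan(np.radians(im['vertical_fov']/2))
    Rm,p=campose(im,o)
    d=np.stack([(np.asarray(u,float)-im['cx'])/f,-(np.asarray(v,float)-im['cy'])/f,-np.ones(np.shape(u))],-1)
    return p,d@Rm.T   # depth*d + p
def cloud(im,o):
    v,u=np.mgrid[0:384,0:512]
    p,d=ray(im,o,u,v)
    return p+d*im['depth'][...,None]
def onz(im,o,u,v,z):
    p,d=ray(im,o,u,v); return p+d*((z-p[2])/d[...,2])[...,None]
def crop(fn,u0,v0,u1,v1,s,out):
    im=cv2.imread('pics/'+fn+'.png')[v0:v1,u0:u1]
    cv2.imwrite('pics/'+out+'.png',cv2.resize(im,None,fx=s,fy=s,interpolation=cv2.INTER_CUBIC))
E
python3 - <<'E'
from h import *
crop('scene0',160,140,370,320,3.8,'sc_c')
crop('side0',220,120,350,290,3.5,'si_c')
for n,pts in [('scene0',[(185,172),(188,207),(230,187),(350,142),(395,247)]),('side0',[(297,266),(318,230),(270,235),(290,320)])]:
    im,o=load(n);c=cloud(im,o)
    for u,v in pts: print(n,u,v,c[v,u].round(0))
E
```

```text
scene0 185 172 [ 596. -332.   20.]
scene0 188 207 [ 712. -153.   62.]
scene0 230 187 [ 518. -166.    5.]
scene0 350 142 [62. 29. 70.]
scene0 395 247 [337. 404.  29.]
side0 297 266 [ 600. -321.   20.]
side0 318 230 [ 694. -191.   50.]
side0 270 235 [ 535. -145.   -0.]
side0 290 320 [ 541. -544.   47.]
```

View pics/sc_c.png

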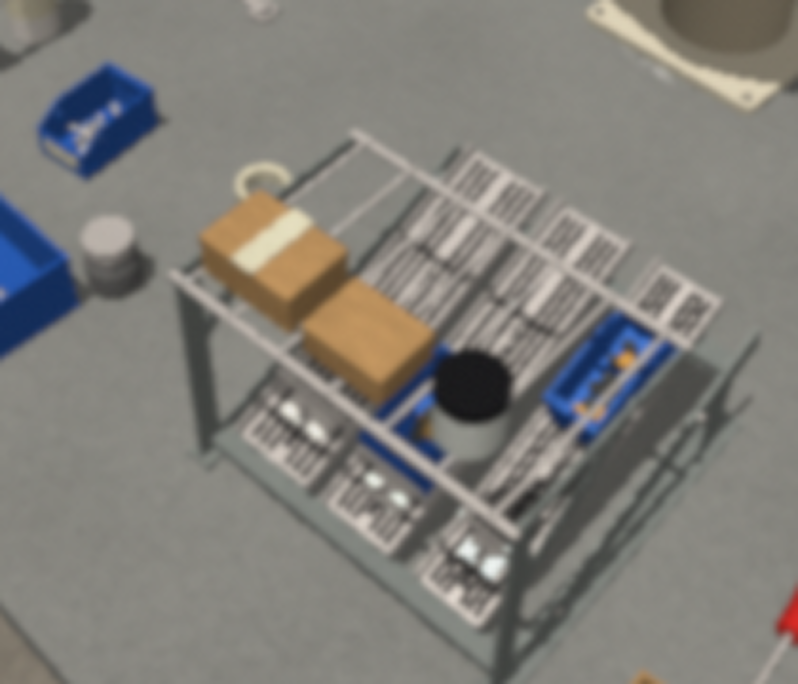

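View pics/si_c.png

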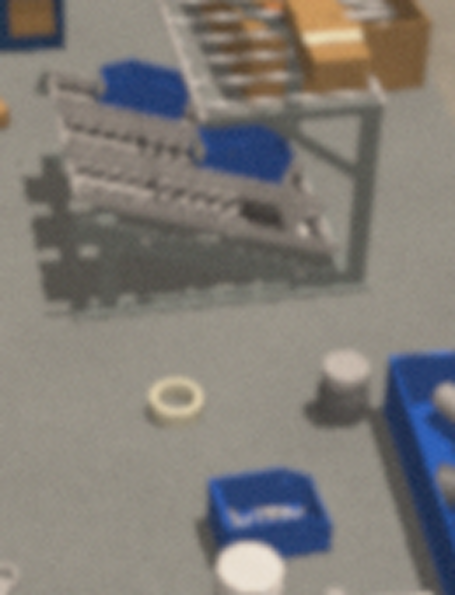

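The wide lane is empty and lies on the −y side (left in the scene view). The full bin is in the middle lane and the narrow bin is in the +y lane. The mouths face the robot. Next I'll measure it all from the clouds.

```bash
python3 - <<'E'
from h import *
H=np.zeros((500,600,3),np.uint8)
for k,n in enumerate(['scene0','side0']):
    im,o=load(n);c=cloud(im,o).reshape(-1,3);col=im['pixels'].reshape(-1,3)
    ok=(c[:,2]>8)&(c[:,2]<330)
    c=c[ok];col=col[ok]
    X=((c[:,0]-350)).astype(int);Y=((250-c[:,1])).astype(int)
    H[:]=0
    H2=np.zeros((680,600,3),np.uint8)
    m=(X>=0)&(X<600)&(Y>=0)&(Y<680)
    H2[Y[m],X[m]]=col[m][:,::-1]
    H2=cv2.dilate(H2,np.ones((3,3)))
    for g in range(0,600,50): cv2.putText(H2,str(350+g),(g,10),0,.3,(255,255,255)); H2[:5,g]=255
    for g in range(0,680,50): cv2.putText(H2,str(250-g),(0,g+4),0,.3,(255,255,255))
    cv2.imwrite('pics/top%d.png'%k,H2[:600])
# wide bin blue cloud
for n,(u0,v0,u1,v1) in [('scene0',(165,150,207,190)),('side0',(275,248,322,285))]:
    im,o=load(n);c=cloud(im,o)[v0:v1,u0:u1].reshape(-1,3);p=im['pixels'][v0:v1,u0:u1].reshape(-1,3).astype(int)
    b=(p[:,2]>p[:,0]+40)&(c[:,2]>5)
    q=c[b];print(n,len(q),q.min(0),q.max(0))
    (ct,sz,a)=cv2.minAreaRect(q[:,:2].astype(np.float32));print(ct,sz,a,cv2.boxPoints((ct,sz,a)))
    top=q[q[:,2]>46];print('top z>46',len(top)); print(cv2.minAreaRect(top[:,:2].astype(np.float32)),np.percentile(q[:,2],[50,90,99]))
E
```

```text
scene0 463 [ 545.07236397 -367.38521629    5.42280205] [1109.49958787  568.34867113  991.89977167]
(861.40087890625, 80.48291015625) (1088.912109375, 111.95555114746094) 57.17469787597656 [[ 519.22284 -346.694  ]
 [ 613.3022  -407.38278]
 [1203.5789   507.65982]
 [1109.4995   568.34863]]
top z>46 83
((816.2018432617188, 109.6065673828125), (1085.0130615234375, 92.83551025390625), 62.297508239746094) [30.62689048 49.97589703 54.64347898]
side0 573 [  373.12830093 -1327.98513016     5.17004872] [ 647.79347673 -290.60668003 1095.9521434 ]
(515.5880737304688, -811.4581909179688) (1066.155029296875, 108.13285827636719) 80.3722915649414 [[  373.1283  -1327.9851 ]
 [  479.73816 -1346.0698 ]
 [  658.04785  -294.93127]
 [  551.438    -276.84656]]
top z>46 123
((506.70379638671875, -814.5200805664062), (1057.1458740234375, 91.63873291015625), 80.3722915649414) [32.71733817 50.65641972 54.98698848]
```

View pics/top0.png

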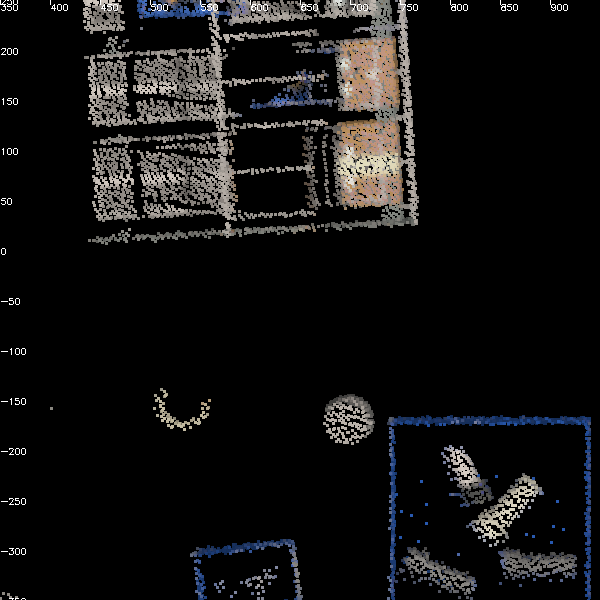

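View pics/top1.png

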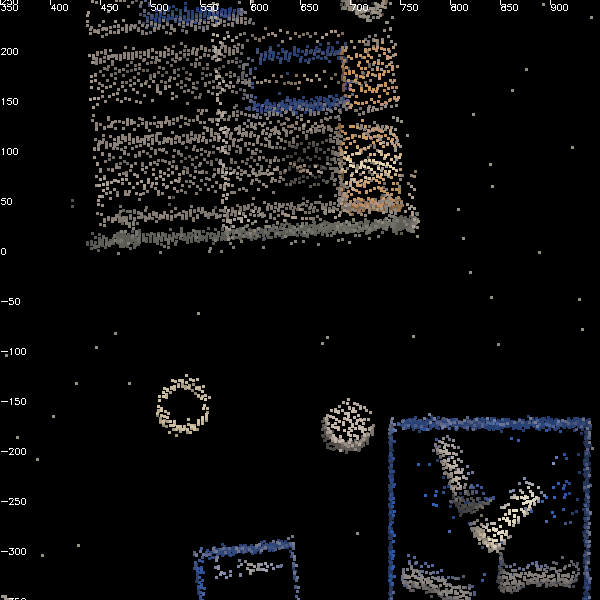

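```bash
python3 - <<'E'
from h import *
from scipy import ndimage
for n in ['scene0','side0']:
    im,o=load(n);dp=im['depth']
    c=cloud(im,o)[dp>0]; 
    m=(c[:,2]>224)&(c[:,2]<250)&(c[:,0]>550)&(c[:,0]<592)&(c[:,1]>0)&(c[:,1]<350)
    q=c[m]; p=np.polyfit(q[:,1],q[:,0],1); r=q[:,0]-np.polyval(p,q[:,1]); k=abs(r)<6
    p=np.polyfit(q[k,1],q[k,0],1); print(n,'rail x=',p, 'yawdeg',np.degrees(np.arctan(-p[0])),'z',np.percentile(q[k,2],[5,50,95]),'y',q[k,1].min(),q[k,1].max(),k.sum())
    # deck plane of wide lane
    m=(c[:,0]>445)&(c[:,0]<555)&(c[:,1]>45)&(c[:,1]<110)&(c[:,2]>70)&(c[:,2]<145)
    q=c[m]
    A=np.c_[q[:,:2]-[500,75],np.ones(len(q))]
    s,*_=np.linalg.lstsq(A,q[:,2],rcond=None)
    for _ in range(5):
        r=q[:,2]-A@s;k=abs(r)<4;s,*_=np.linalg.lstsq(A[k],q[k,2],rcond=None)
    print(' deck',s,np.degrees(np.arctan(np.hypot(s[0],s[1]))),'dir',np.degrees(np.arctan2(-s[1],-s[0])),k.sum(),len(q))
    # side plate -y
    m=(c[:,1]<28)&(c[:,1]>-5)&(c[:,0]>440)&(c[:,0]<560)&(c[:,2]>90)&(c[:,2]<150); q=c[m]
    print(' plate y=',np.polyfit(q[:,0]-440,q[:,1],1),len(q))
    # mouth: min x of points as function of y, z 120..150
    m=(c[:,2]>115)&(c[:,2]<155)&(c[:,0]>415)&(c[:,0]<470)
    q=c[m]
    for y0 in range(-10,330,10):
        k=(q[:,1]>=y0)&(q[:,1]<y0+10)
        if k.sum()>3: 
            qq=q[k];i=np.argsort(qq[:,0])[:3];print('  y',y0,'n',k.sum(),qq[i,0].round(0),qq[i,2].round(0))
E
```

```text
scene0 rail x= [-4.84230872e-02  5.78352660e+02] yawdeg 2.7722730746921584 z [234.17369952 238.93414885 243.06711175] y 13.45225205746101 319.29877049656875 261
 deck [-3.64670374e-01 -1.59051184e-02  1.17067224e+02] 20.052944720490004 dir 2.4973758056994795 471 524
 plate y= [ 0.05319973 10.14694986] 86
  y 0 n 8 [445. 445. 450.] [121. 126. 130.]
  y 10 n 10 [448. 451. 451.] [121. 127. 123.]
  y 30 n 29 [448. 448. 449.] [135. 137. 140.]
  y 40 n 23 [443. 444. 446.] [134. 132. 135.]
  y 50 n 21 [445. 447. 448.] [135. 136. 135.]
  y 60 n 28 [444. 445. 447.] [137. 137. 134.]
  y 70 n 19 [444. 446. 447.] [135. 135. 131.]
  y 80 n 22 [444. 446. 446.] [137. 138. 136.]
  y 90 n 28 [444. 444. 445.] [135. 136. 139.]
  y 100 n 25 [444. 445. 445.] [134. 143. 139.]
  y 110 n 4 [463. 467. 468.] [140. 139. 131.]
  y 120 n 28 [444. 444. 445.] [134. 139. 145.]
  y 130 n 30 [439. 441. 444.] [134. 135. 135.]
  y 140 n 27 [440. 441. 442.] [135. 138. 137.]
  y 150 n 32 [441. 441. 442.] [134. 139. 139.]
  y 160 n 32 [440. 442. 442.] [138. 138. 137.]
  y 170 n 30 [439. 440. 441.] [137. 139. 135.]
  y 180
[... 1360 characters left out ...]
  y 120 n 16 [443. 446. 446.] [135. 138. 150.]
  y 130 n 4 [443. 443. 458.] [136. 140. 138.]
  y 150 n 9 [441. 444. 448.] [140. 139. 138.]
  y 160 n 11 [441. 442. 445.] [136. 137. 132.]
  y 170 n 11 [442. 446. 446.] [139. 133. 137.]
  y 180 n 14 [443. 443. 447.] [134. 148. 135.]
  y 190 n 21 [439. 443. 443.] [135. 141. 134.]
  y 210 n 13 [441. 445. 445.] [149. 138. 143.]
  y 220 n 15 [437. 437. 441.] [135. 137. 137.]
  y 250 n 13 [435. 439. 439.] [136. 134. 137.]
  y 260 n 13 [435. 436. 440.] [134. 139. 139.]
  y 270 n 21 [436. 436. 436.] [138. 144. 145.]
  y 280 n 11 [441. 449. 449.] [148. 130. 138.]
  y 290 n 4 [424. 429. 429.] [120. 118. 133.]
  y 300 n 4 [429. 429. 433.] [126. 118. 118.]
```

```bash
python3 - <<'E'
from h import *
im,o=load('wrist0')
M=R.from_rotvec(o['orientation']).as_matrix();print('tool axes cols\n',M.round(3)); Rm,p=campose(im,o);print('cam rel',p-o['ee_pos'],'q1 radial',np.cos(-1.143),np.sin(-1.143))
for n,(u0,v0,u1,v1) in [('scene0',(165,150,207,190)),('side0',(275,248,322,285))]:
    im,o=load(n);c=cloud(im,o)[v0:v1,u0:u1].reshape(-1,3);p=im['pixels'][v0:v1,u0:u1].reshape(-1,3).astype(int)
    d=im['depth'][v0:v1,u0:u1].reshape(-1)
    b=(p[:,2]>p[:,0]+40)&(c[:,2]>5)&(d>0)&(c[:,2]<60)
    q=c[b]
    r=cv2.minAreaRect(q[:,:2].astype(np.float32));print(n,r,cv2.boxPoints(r).round(0).tolist())
    top=q[q[:,2]>45];r=cv2.minAreaRect(top[:,:2].astype(np.float32));print(' top',r)
    for x0 in range(540,655,10):
        k=(q[:,0]>=x0)&(q[:,0]<x0+10)
        if k.sum(): print('  x',x0,k.sum(),'zmax',q[k,2].max().round(0),'y',q[k,1].min().round(0),q[k,1].max().round(0))
    c=cloud(im,o)[im['depth']>0]
    m=(c[:,1]>-5)&(c[:,1]<28)&(c[:,0]>430)&(c[:,0]<760);q=c[m]
    for x0 in range(430,760,30):
        k=(q[:,0]>=x0)&(q[:,0]<x0+30)&(q[:,2]>20);print('  plate x',x0,np.percentile(q[k,2],[5,50,95]).round(0) if k.sum()>3 else '')
E
```

```text
tool axes cols
 [[-0.902 -0.001  0.432]
 [-0.432  0.001 -0.902]
 [-0.    -1.    -0.001]]
cam rel [ 75.24354498  35.42971396 141.2072515 ] q1 radial 0.4148667283850009 -0.909882188900918
scene0 ((596.7430419921875, -327.4903259277344), (102.13272094726562, 70.05690002441406), 5.881069183349609) [[542.0, -298.0], [550.0, -368.0], [651.0, -357.0], [644.0, -287.0]]
 top ((584.2899169921875, -328.14306640625), (76.71111297607422, 70.27586364746094), 4.33950138092041)
  x 540 29 zmax 55.0 y -356.0 -303.0
  x 550 76 zmax 55.0 y -367.0 -296.0
  x 560 44 zmax 53.0 y -365.0 -297.0
  x 570 42 zmax 54.0 y -364.0 -296.0
  x 580 44 zmax 54.0 y -363.0 -294.0
  x 590 39 zmax 57.0 y -363.0 -294.0
  x 600 43 zmax 53.0 y -362.0 -291.0
  x 610 39 zmax 55.0 y -358.0 -292.0
  x 620 45 zmax 53.0 y -359.0 -292.0
  x 630 32 zmax 43.0 y -356.0 -290.0
  x 640 28 zmax 41.0 y -353.0 -292.0
  x 650 1 zmax 29.0 y -350.0 -350.0
  plate x 430 [111. 121. 127.]
  plate x 460 [ 95. 116. 122.]
  plate x 490 [ 89. 102. 112.]
  plate x 520 [ 76.  92. 100.]
  plate x 550 [ 69.  85. 240.]
  plate x 580 [ 79. 233. 238.]
  pl
[... 474 characters left out ...]
 zmax 56.0 y -367.0 -298.0
  x 560 39 zmax 52.0 y -368.0 -298.0
  x 570 54 zmax 54.0 y -367.0 -294.0
  x 580 51 zmax 55.0 y -364.0 -297.0
  x 590 55 zmax 55.0 y -364.0 -295.0
  x 600 61 zmax 55.0 y -365.0 -294.0
  x 610 57 zmax 53.0 y -363.0 -291.0
  x 620 59 zmax 54.0 y -362.0 -291.0
  x 630 51 zmax 46.0 y -362.0 -291.0
  x 640 53 zmax 43.0 y -361.0 -294.0
  plate x 430 [ 99. 112. 129.]
  plate x 460 [ 27.  81. 120.]
  plate x 490 [ 78.  92. 110.]
  plate x 520 [ 66.  84. 100.]
  plate x 550 [ 57.  75. 239.]
  plate x 580 [ 48.  70. 239.]
  plate x 610 [ 32.  58. 237.]
  plate x 640 [ 27.  60. 239.]
  plate x 670 [ 22. 199. 237.]
  plate x 700 [ 25. 176. 237.]
  plate x 730 [ 32. 146. 232.]
```

Call:
servo_tool(
  moves="0.02 0.015 0 0 0 -2; 0.06 0.045 0 0 0 -5; 0.11 0.08 0 0 0 -8; 0.16 0.118 0 0 0 -11; 0.21 0.155 0 0 0 -14; 0.26 0.19 0 0 0 -17; 0.3 0.22 0 0 0 -20; 0.32 0.235 0 0 0 -20.6",
  hand=0,
)

```text
t: 1.15
ee_pos: [591.9, -326.5, 241.2]
orientation: [-0.097, 2.177, -2.176]
ft_force: [-0.2, -0.2, -0.1]
width: 87.7
```

```bash
python3 - <<'E'
from h import *
im,o=snap('wrist','wrist1'); print(o['ee_pos'],o['qpos'].round(2),o['t'])
M=R.from_rotvec(o['orientation']).as_matrix();print(M.round(3))
c=cloud(im,o);p=im['pixels'].astype(int)
b=((p[...,2]>p[...,0]+40)&(im['depth']>0)&(c[...,2]<62)&(c[...,2]>5)).astype(np.uint8)
n,l,s,_=cv2.connectedComponentsWithStats(b); i=1+np.argmax(s[1:,4]);print(s[i])
m=l==i
q=c[m]
for lo,hi in[(46,60),(5,60)]:
    k=(q[:,2]>lo)&(q[:,2]<hi); r=cv2.minAreaRect(q[k,:2].astype(np.float32)); print(lo,r,k.sum(),cv2.boxPoints(r).round(0).tolist())
E
```

```text
[ 591.93774289 -326.48034049  241.23769697] [-0.52  0.5   1.51  0.    1.14  0.96] 1.15
[[-0.996 -0.     0.089]
 [-0.089  0.    -0.996]
 [ 0.    -1.    -0.   ]]
[ 102    0  410   42 4194]
46 ((739.7279052734375, -396.945068359375), (308.599853515625, 0.9362454414367676), 89.95829010009766) 1182 [[739.0, -551.0], [740.0, -551.0], [740.0, -243.0], [739.0, -243.0]]
5 ((739.821044921875, -375.8688049316406), (398.0890808105469, 1.031129002571106), 89.93280792236328) 4028 [[739.0, -575.0], [740.0, -575.0], [741.0, -177.0], [740.0, -177.0]]
```

View pics/wrist1.png

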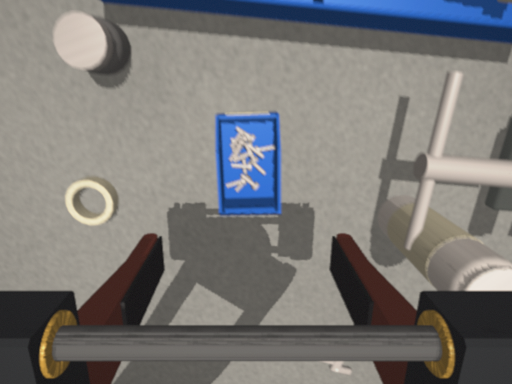

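```bash
python3 - <<'E'
from h import *
im,o=load('wrist1')
c=cloud(im,o);p=im['pixels'].astype(int)
b=((p[...,2]>p[...,0]+30)&(im['depth']>0)&(c[...,2]<62)&(c[...,2]>20)&(c[...,0]<700))
b[:,:200]=0;b[:,300:]=0
q=c[b]
for lo,hi in[(46,60),(20,60)]:
    k=(q[:,2]>lo)&(q[:,2]<hi); r=cv2.minAreaRect(q[k,:2].astype(np.float32)); print(lo,r,k.sum(),cv2.boxPoints(r).round(0).tolist(),q[k,2].mean())
    if lo==46:
        qq=q[k]
        for side in (qq[:,1]>-320,qq[:,1]<-336):
            t=qq[side&(qq[:,0]<620)&(qq[:,0]>555)];f=np.polyfit(t[:,0]-590,t[:,1],1);print('edge',f,len(t),np.std(t[:,1]-np.polyval(f,t[:,0]-590)))
        # outer corners via pixels at z=52
print(onz(im,o,np.array([217,281,217,277.]),np.array([215,213,113,113.]),52).round(1))
E
```

```text
46 ((586.3884887695312, -330.3477478027344), (77.06404113769531, 63.877445220947266), 6.674140930175781) 831 [[544.0, -303.0], [552.0, -367.0], [628.0, -358.0], [621.0, -294.0]] 49.40456283991596
edge [ 1.20826824e-01 -2.99392973e+02] 208 0.9534930334443165
edge [ 1.79555429e-02 -3.59619517e+02] 279 4.048741634627359
20 ((597.8886108398438, -329.00140380859375), (100.23819732666016, 63.86469650268555), 6.695188045501709) 1871 [[544.0, -303.0], [552.0, -367.0], [651.0, -355.0], [644.0, -291.0]] 39.225255885860385
[[ 545.8 -300.6   52. ]
 [ 553.8 -366.1   52. ]
 [ 648.3 -294.2   52. ]
 [ 653.2 -350.5   52. ]]
```

Call:
servo_tool(
  moves="0 -0.001 0 -1 10 0.8; 0 -0.001 -0.03 -2 19.9 1.6; 0 -0.001 -0.08 -2 19.9 1.6; 0 -0.001 -0.13 -2 19.9 1.6; 0 -0.001 -0.15 -2 19.9 1.6; 0 -0.001 -0.15 -2 19.9 1.6",
)

```text
t: 1.95
ee_pos: [589.2, -329.6, 90.7]
orientation: [0.488, -2.056, 2.094]
ft_force: [0.6, -0.4, 0.4]
width: 87.7
```

```bash
python3 - <<'E'
from h import *
im,o=snap('wrist','wrist2'); print(o['ee_pos'],o['ft_force'],o['qpos'].round(2),o['t'])
print(R.from_rotvec(o['orientation']).as_matrix().round(3))
E
```

```text
[ 589.19478762 -329.64001698   90.73478647] [ 0.63303388 -0.36570313  0.40541348] [-0.45  0.8   1.38 -0.19  1.27  1.09] 1.95
[[-0.933 -0.342  0.115]
 [-0.108 -0.038 -0.993]
 [ 0.344 -0.939 -0.002]]
```

View pics/wrist2.png

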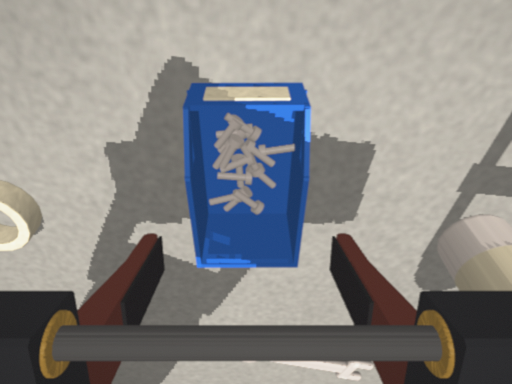

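Call:
servo_tool(
  moves="0 0 -0.03; 0 0 -0.05; 0 0 -0.054; 0 0 -0.054",
)

```text
validation failed for argument at $.mo...
```

Call:
servo_tool(
  moves="0 0 -0.03 0 0 0; 0 0 -0.05 0 0 0; 0 0 -0.054 0 0 0; 0 0 -0.054 0 0 0",
)

```text
t: 2.5
ee_pos: [590.4, -329.9, 38.4]
orientation: [0.486, -2.056, 2.098]
ft_force: [-0.3, -1.2, 0.6]
width: 87.9
```

Call:
servo_tool(
  moves="0 0 0 0 0 0; 0 0 0 0 0 0; 0 0 0 0 0 0; 0 0 0 0 0 0; 0 0 0 0 0 0; 0 0 0 0 0 0",
  hand=255,
)

```text
t: 3.25
ee_pos: [590.3, -329.7, 38.2]
orientation: [0.486, -2.056, 2.098]
ft_force: [-0.2, 0.6, 5.4]
width: 63.6
```

```bash
python3 - <<'E'
from h import *
yaw=.049;ORG=np.array([442,159,137.])
Rz=R.from_euler('z',yaw).as_matrix();Rl=Rz@R.from_euler('y',np.radians(20)).as_matrix()
for n in ['scene0','side0']:
    im,o=load(n);c=cloud(im,o)[im['depth']>0]
    L=(c-ORG)@Rl
    for xr in [(15,110),(110,200)]:
        k=(L[:,0]>xr[0])&(L[:,0]<xr[1])&(abs(L[:,1])<160)&(L[:,2]>-30)&(L[:,2]<40)
        q=L[k]; print(n,xr)
        print(' '.join('%d:%d/%.0f/%.0f'%(y0,len(z),np.median(z),np.percentile(z,90)) for y0 in range(-160,50,4) for z in [q[(q[:,1]>=y0)&(q[:,1]<y0+4),2]] if len(z)>2))
    # stop in wide lane: points 15..33 above deck
    k=(abs(L[:,1]+90)<32)&(L[:,0]>150)&(L[:,0]<310)&(L[:,2]>-8)&(L[:,2]<60);q=L[k]
    for x0 in range(150,310,5):
        z=q[(q[:,0]>=x0)&(q[:,0]<x0+5),2]
        if len(z)>1: print('   x',x0,len(z),np.percentile(z,[10,50,90]).round(0))
E
```

```text
scene0 (15, 110)
-152:41/-12/-8 -148:38/-14/-8 -144:3/-10/-9 -132:19/7/11 -128:58/4/13 -124:23/0/2 -120:22/1/2 -116:22/-1/2 -112:21/-0/1 -108:31/-0/3 -104:30/-0/1 -100:28/1/3 -96:32/-0/2 -92:33/-1/1 -88:26/-1/3 -84:31/0/3 -80:34/0/3 -76:31/-0/1 -72:29/-0/3 -68:13/-0/2 -64:17/-1/2 -60:15/-0/1 -56:8/8/11 -52:70/4/12 -36:44/7/13 -32:50/1/12 -28:33/-0/3 -24:37/-1/2 -20:26/-1/1 -16:23/-2/2 -12:15/-1/1 -8:23/-0/3 -4:40/-1/1 0:33/-2/1 4:32/-1/1 8:35/-1/1 12:34/-0/3 16:34/-0/2 20:34/-1/1 24:38/-0/1 28:8/2/4 32:57/7/12 36:14/5/13 40:3/-11/-9 44:5/-14/-10 48:6/-12/-11
scene0 (110, 200)
-152:14/-10/-8 -148:24/-16/-8 -128:18/10/12 -124:6/-0/2 -120:13/0/3 -116:16/1/3 -112:12/-1/2 -108:12/1/1 -104:14/0/1 -100:15/-1/0 -96:11/-1/1 -92:15/-1/1 -88:14/-1/2 -84:11/-1/1 -80:14/0/4 -76:6/-1/-0 -72:3/-1/-0 -68:14/-1/1 -64:13/0/2 -60:11/0/1 -52:28/5/13 -36:12/9/11 -32:37/1/11 -28:15/-0/30 -24:49/24/35 -20:7/-0/15 -16:11/-2/2 -12:8/-0/1 -8:10/1/2 -4:10/-1/1 0:7/1/2 4:11/-1/1 8:11/-1/1 12:11/-1/3 16:8/-0/2 20:14/0/2 24:16/-1/1 28:4/-1/-1 32:11/9/12
   x 220 9 [-4. -3.  2.]
   x 225 30 [-3. -0.  4.]
   x 230 
[... 1494 characters left out ...]
]
   x 165 12 [-1.  2.  5.]
   x 170 7 [2. 4. 6.]
   x 175 10 [-1.  2.  5.]
   x 180 6 [-1.  1.  6.]
   x 185 11 [-2.  2.  5.]
   x 190 9 [-1.  1.  4.]
   x 195 7 [-0.  1.  4.]
   x 200 8 [-1.  3.  4.]
   x 205 11 [-1.  3.  5.]
   x 210 11 [-1.  1.  4.]
   x 215 7 [1. 2. 6.]
   x 220 6 [-1.  1.  4.]
   x 225 8 [-2.  2.  4.]
   x 230 6 [-1.  2.  3.]
   x 235 10 [-3.  1.  4.]
   x 240 6 [-0.  1.  4.]
   x 245 19 [-0. 10. 32.]
   x 250 49 [ 3. 18. 30.]
   x 255 5 [ 8. 12. 30.]
   x 265 4 [ 4.  6. 18.]
   x 270 4 [ 6. 12. 19.]
   x 275 4 [4. 4. 6.]
   x 280 4 [-1.  2.  5.]
   x 285 6 [-2.  2.  5.]
   x 290 8 [-1.  2.  3.]
   x 295 7 [-1.  2.  3.]
   x 300 6 [-1.  0.  3.]
   x 305 6 [-1.  1.  2.]
```

Call:
servo_tool(
  moves="0 0 0.01 0 0 0; 0 0 0.03 0 0 0; 0 0 0.07 0 0 0; 0 0 0.12 0 0 0; 0 0 0.17 0 0 0; 0 0 0.2 0 0 0",
)

```text
t: 4.0
ee_pos: [590.7, -330.0, 241.9]
orientation: [0.482, -2.056, 2.101]
ft_force: [-0.9, 0.6, -3.6]
width: 64.2
```

```bash
cat >> h.py <<'E'
yaw=.049;ORG=np.array([442,159,137.])
Rz=R.from_euler('z',yaw).as_matrix();Rl=Rz@R.from_euler('y',np.radians(20)).as_matrix()
def lane(p): return (np.asarray(p)-ORG)@Rl
def unlane(l): return ORG+Rl@np.asarray(l,float)
E
python3 - <<'E'
from h import *
Mg=R.from_rotvec([0.486,-2.056,2.098]).as_matrix(); pg=np.array([590.3,-329.7,38.2])
Rb=R.from_euler('z',np.radians(186.6)).as_matrix(); pb=np.array([597.9,-329.,0])
print('jaw in bin frame',(Rb.T@Mg).round(3)); t=Rb.T@(pg-pb); print('tcp in bin',t.round(1))
t[1]=0
# use tool jaw perpendicular exactly to bin (pads align the bin)
o=ctrl.get_obs();Mc=R.from_rotvec(o['orientation']).as_matrix()
Mt=Rl@(Rb.T@Mg)
print('target axes',Mt.round(3))
# remove residual jaw yaw: target jaw exactly lane y
for l in [(0,-90.5,60),(20,-90.5,25),(50,-90.5,4),(50,-90.5,0)]:
    p=unlane(l)+Rl@t; print(l,'tcp',p.round(1),'delta mm',(p-o['ee_pos']).round(1))
rel=R.from_matrix(Mt@Mc.T); print('rotvec deg',np.degrees(rel.as_rotvec()).round(2))
a=Mt@Mc.T
print('now tool yaw etc', o['ee_pos'],o['qpos'].round(2))
E
```

```text
jaw in bin frame [[ 0.94   0.341 -0.001]
 [ 0.001  0.     1.   ]
 [ 0.341 -0.94  -0.   ]]
tcp in bin [ 7.6 -0.2 38.2]
target axes [[ 0.999 -0.001 -0.05 ]
 [ 0.05   0.     0.999]
 [-0.001 -1.     0.   ]]
(0, -90.5, 60) tcp [487.1  70.6 226.7] delta mm [-103.6  400.6  -15.2]
(20, -90.5, 25) tcp [494.   70.9 186.9] delta mm [-96.8 400.9 -55. ]
(50, -90.5, 4) tcp [514.9  72.  156.9] delta mm [-75.8 402.  -85. ]
(50, -90.5, 0) tcp [513.6  71.9 153.2] delta mm [-77.2 401.9 -88.7]
rotvec deg [ 30.26   2.66 173.67]
now tool yaw etc [ 590.7458263  -329.9925711   241.90825642] [-0.45  0.64  1.31 -0.18  1.49  1.05]
```

Call:
servo_tool(
  moves="-0.01 0.015 0.006 1.7 0.15 9.85; -0.026 0.043 0.012 3.4 0.3 19.7; -0.042 0.071 0.018 5.2 0.45 29.6; -0.06 0.1 0.024 6.9 0.6 39.4; -0.078 0.13 0.03 8.6 0.75 49.3; -0.096 0.16 0.036 10.3 0.9 59.1; -0.112 0.19 0.042 12 1.05 69; -0.128 0.22 0.048 13.7 1.2 78.8",
)

```text
t: 5.0
ee_pos: [461.2, -108.6, 286.8]
orientation: [-1.464, 1.266, -1.298]
ft_force: [-0.2, 0.1, -3.4]
width: 64.0
```

```bash
python3 - <<'E'
from h import *
o=ctrl.get_obs();M=R.from_rotvec(o['orientation']).as_matrix();print(o['qpos'].round(2),o['ee_pos'],o['width'],o['ft_force']);print(M.round(3))
Mt=np.array([[.999,-.001,-.05],[.05,0,.999],[-.001,-1,0]])
print(np.degrees(R.from_matrix(Mt@M.T).as_rotvec()))
E
```

```text
[-0.13  0.22  1.84 -0.22  1.24  0.  ] [ 461.19320007 -108.60717849  286.81171827] 63.959877412050254 [-0.22858629  0.06925749 -3.36379394]
[[-0.022 -0.172  0.985]
 [-0.98  -0.19  -0.055]
 [ 0.197 -0.966 -0.165]]
[16.69542161  1.60946    94.51846731]
```

Call:
servo_tool(
  moves="0 0.01 0 1.74 0.17 9.85; -0.002 0.03 0 3.5 0.34 19.7; -0.004 0.05 0 5.2 0.5 29.5; -0.006 0.075 0 7 0.67 39.4; -0.008 0.1 0 8.7 0.84 49.2; -0.01 0.125 0 10.4 1 59.1; -0.012 0.15 0 12.2 1.2 69; -0.012 0.17 0 13.9 1.35 78.8",
)

```text
t: 6.0
ee_pos: [449.4, 61.2, 286.6]
orientation: [-1.613, 0.174, -0.179]
ft_force: [-0.5, 0.5, -3.3]
width: 64.0
```

```bash
python3 - <<'E'
from h import *
o=ctrl.get_obs();M=R.from_rotvec(o['orientation']).as_matrix();print(o['qpos'].round(2),o['ee_pos'],o['width'],o['ft_force']);print(M.round(3))
Mt=np.array([[.999,-.001,-.05],[.05,0,.999],[-.001,-1,0]])
print(np.degrees(R.from_matrix(Mt@M.T).as_rotvec()))
E
```

```text
[ 0.14  0.11  1.94 -0.05  1.09 -1.18] [449.42705291  61.18995204 286.62654657] 63.99370450963811 [-0.49180681  0.48193434 -3.33943072]
[[ 0.975 -0.002  0.222]
 [-0.221 -0.05   0.974]
 [ 0.009 -0.999 -0.049]]
[ 2.84654372  0.31467035 15.66850274]
```

Call:
servo_tool(
  moves="0.005 0.004 0 1.5 0.15 8; 0.012 0.009 -0.01 2.9 0.3 15.7; 0.025 0.009 -0.03 2.9 0.3 15.7; 0.035 0.009 -0.055 2.9 0.3 15.7; 0.04 0.009 -0.075 2.9 0.3 15.7; 0.04 0.009 -0.085 2.9 0.3 15.7; 0.04 0.009 -0.085 2.9 0.3 15.7",
)

```text
t: 6.88
ee_pos: [489.5, 69.3, 200.7]
orientation: [-1.571, -0.033, 0.037]
ft_force: [-0.2, 0.6, -3.1]
width: 64.0
```

```bash
python3 - <<'E'
from h import *
im,o=snap('scene','scene3');snap('side','side3');snap('wrist','wrist3')
M=R.from_rotvec(o['orientation']).as_matrix();print(o['qpos'].round(2),o['ee_pos'],o['width'],o['ft_force']);print(M.round(3))
crop('scene3',190,120,370,320,3,'sc3');crop('side3',200,80,350,220,4,'si3')
E
```

```text
[ 0.12  0.29  1.95 -0.    0.91 -1.5 ] [489.47051553  69.27903928 200.71992054] 63.995065083013436 [-0.22324661  0.6117499  -3.07868398]
[[ 0.999 -0.003 -0.044]
 [ 0.044 -0.     0.999]
 [-0.003 -1.    -0.   ]]
```

View pics/sc3.png

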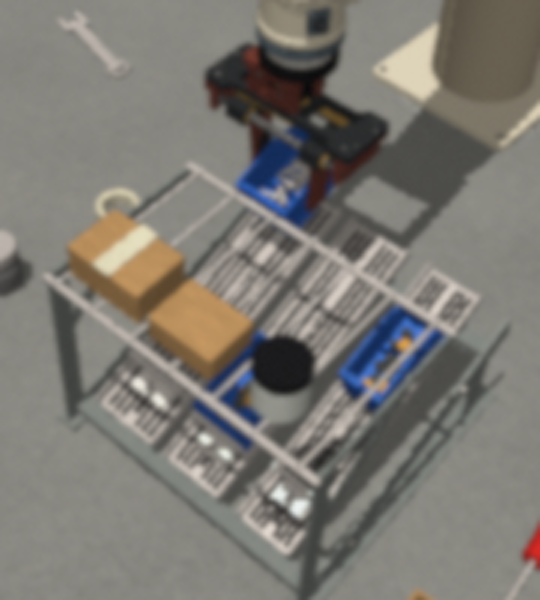

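View pics/si3.png

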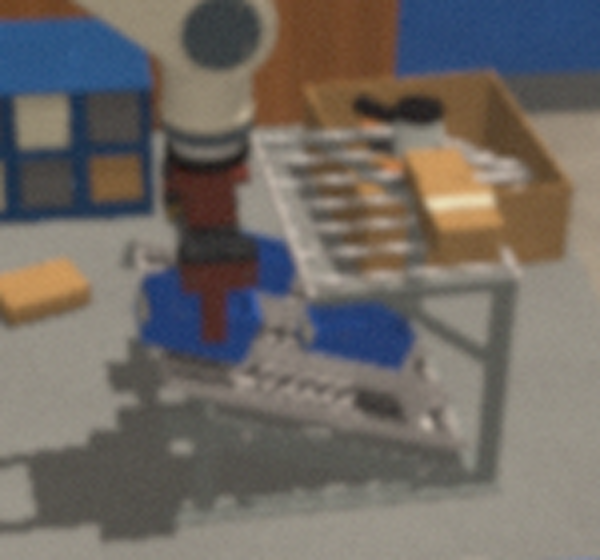

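View pics/wrist3.png

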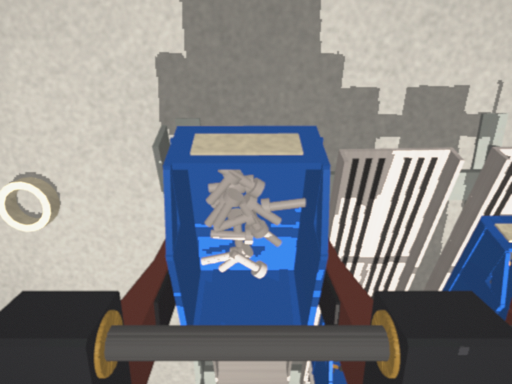

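Call:
servo_tool(
  moves="0.008 0.002 -0.014 0 0 0.3; 0.018 0.0027 -0.03 0 0 0.3; 0.0255 0.0027 -0.04 0 0 0.3; 0.0255 0.0027 -0.043 0 0 0.3; 0.0255 0.0027 -0.043 0 0 0.3",
)

```text
t: 7.65
ee_pos: [515.3, 72.0, 157.4]
orientation: [-1.571, -0.037, 0.041]
ft_force: [-0.1, -0.0, -3.8]
width: 63.8
```

Call:
servo_tool(
  moves="-0.0007 0 -0.002 0 0 0; -0.0007 0 -0.002 0 0 0; -0.0007 0 -0.002 0 0 0",
)

```text
t: 8.02
ee_pos: [514.9, 72.1, 155.9]
orientation: [-1.571, -0.038, 0.04]
ft_force: [0.3, -0.8, -4.2]
width: 63.7
```

Call:
servo_tool(
  moves="-0.0005 0 -0.0015 0 0 0; -0.0005 0 -0.0015 0 0 0; -0.0005 0 -0.0015 0 0 0",
)

```text
t: 8.4
ee_pos: [514.3, 72.1, 154.2]
orientation: [-1.571, -0.038, 0.04]
ft_force: [-0.2, 0.8, -3.3]
width: 64.0
```

Call:
servo_tool(
  moves="-0.0005 0 -0.0015 0 0 0; -0.0005 0 -0.0015 0 0 0; -0.0005 0 -0.0015 0 0 0",
)

```text
t: 8.78
ee_pos: [514.1, 72.1, 152.8]
orientation: [-1.571, -0.038, 0.04]
ft_force: [0.7, 0.3, -2.3]
width: 63.9
```

Call:
servo_tool(
  moves="-0.0005 0 -0.0015 0 0 0; -0.0005 0 -0.0015 0 0 0; -0.0005 0 -0.0015 0 0 0",
)

```text
t: 9.15
ee_pos: [514.4, 72.1, 152.6]
orientation: [-1.571, -0.04, 0.039]
ft_force: [-1.7, -0.6, 9.8]
width: 63.8
```

```bash
python3 - <<'E'
from h import *
im,o=snap('scene','scene4');snap('wrist','wrist4');snap('side','side4')
print(o['ee_pos'],o['ft_force'],lane(o['ee_pos']))
crop('side4',220,110,300,190,7,'si4')
E
```

```text
[514.38444037  72.13970165 152.59465815] [-1.66686719 -0.57199783  9.80201475] [ 58.60591981 -90.30146185  37.92629893]
```

View pics/wrist4.png

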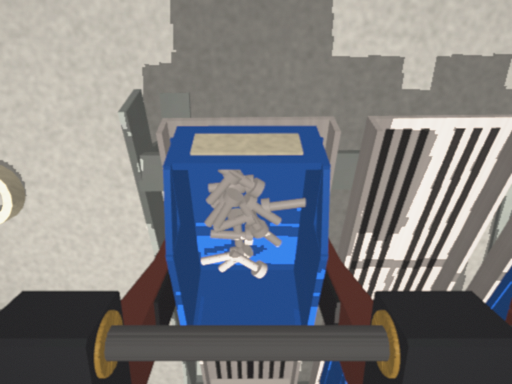

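View pics/si4.png

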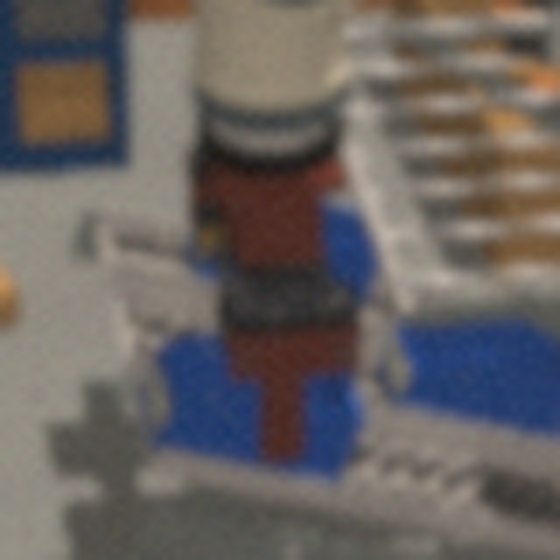

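Call:
servo_tool(
  moves="0 0 0.001 0 0 0; 0 0 0.001 0 0 0; 0 0 0.001 0 0 0; 0 0 0.001 0 0 0; 0 0 0.001 0 0 0",
  hand=0,
)

```text
t: 9.93
ee_pos: [513.3, 72.1, 152.1]
orientation: [-1.571, -0.038, 0.04]
ft_force: [0.1, 0.1, -0.0]
width: 87.7
```

Call:
servo_tool(
  moves="0 0 0.01 0 0 0; -0.005 0 0.04 0 0 0; -0.015 0 0.08 0 0 0; -0.04 0 0.11 0.5 -10 0; -0.07 0 0.12 0.9 -20 0; -0.09 0 0.12 0.9 -20 0",
)

```text
t: 10.68
ee_pos: [419.8, 71.8, 272.3]
orientation: [-1.546, -0.311, -0.234]
ft_force: [-0.3, 0.5, -0.4]
width: 87.8
```

```bash
python3 - <<'E'
from h import *
im,o=snap('scene','scene5');snap('wrist','wrist5')
print(o['ee_pos'],o['ft_force'],lane(o['ee_pos']),o['width'],o['qpos'].round(2))
for u,v in [(0,0)]: pass
E
```

```text
[419.76084815  71.75131853 272.26137998] [-0.34489699  0.53578583 -0.35100959] [-71.15075321 -86.05467796 118.04539773] 87.7895740350935 [ 0.17 -0.07  2.21 -0.07  0.65 -1.4 ]
```

View pics/wrist5.png

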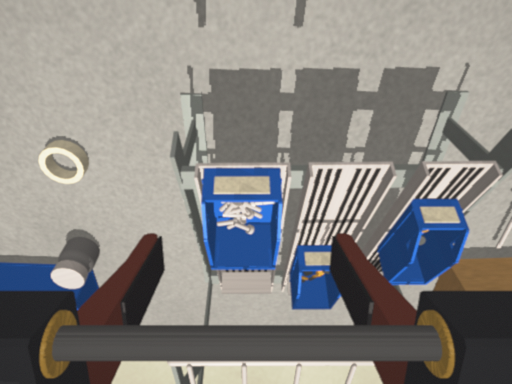

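```bash
python3 - <<'E'
from h import *
for n in ['wrist5','scene5']:
    im,o=load(n);c=cloud(im,o);p=im['pixels'].astype(int);L=lane(c)
    b=(p[...,2]>p[...,0]+40)&(im['depth']>0)
    for nm,y0 in [('wide',-90),('full',0),('narrow',90)]:
        k=b&(abs(L[...,1]-y0)<42)&(L[...,2]>8)&(L[...,2]<60)&(L[...,0]>-30)&(L[...,0]<290); q=L[k]
        if len(q)<10: continue
        r=cv2.minAreaRect(q[:,:2].astype(np.float32))
        print(n,nm,len(q),'x',np.percentile(q[:,0],[1,99]).round(1),'y',np.percentile(q[:,1],[1,99]).round(1),'z',np.percentile(q[:,2],[1,99]).round(0),r)
E
```

```text
wrist5 wide 4397 x [  1.6 101.1] y [-122.8  -59.5] z [ 8. 50.] ((107.72775268554688, -87.42538452148438), (78.28263092041016, 214.42906188964844), 89.17797088623047)
wrist5 full 1764 x [157.7 257.4] y [-26.7  26.5] z [ 9. 50.] ((207.15663146972656, 0.44011878967285156), (102.1884765625, 54.9033088684082), 0.6081329584121704)
wrist5 narrow 4605 x [ 51.2 150.3] y [ 67.6 114.3] z [ 9. 49.] ((101.48731994628906, 90.72288513183594), (48.66728210449219, 103.03038024902344), 89.16482543945312)
scene5 wide 393 x [  1.  101.4] y [-122.2  -57.6] z [ 9. 54.] ((50.004154205322266, -90.255615234375), (67.09624481201172, 103.03588104248047), 89.85784912109375)
scene5 full 112 x [160.  256.9] y [-25.1  29.9] z [12. 54.] ((207.59866333007812, 2.288665771484375), (99.2690200805664, 54.01548767089844), 1.1743196249008179)
scene5 narrow 306 x [ 53.7 150.5] y [ 69.3 115.6] z [ 9. 54.] ((102.04048156738281, 92.36561584472656), (97.48619079589844, 47.00474548339844), 0.18212002515792847)
```

```bash
cat >> h.py <<'E'
def lean(deg):
    # tool x fwd/up, y along fingers, z = rack y
    M=Rz@R.from_euler('y',-np.radians(deg)).as_matrix()
    return M@np.array([[1,0,0],[0,0,1],[0,-1,0]],float)  # cols x,y,z at upright
def goto(l,deg,o):
    M=R.from_rotvec(o['orientation']).as_matrix()
    print('target',unlane(l).round(1),'delta',(unlane(l)-o['ee_pos']).round(1),'rot',np.degrees(R.from_matrix(lean(deg)@M.T).as_rotvec()).round(1))
E
python3 - <<'E'
from h import *
o=ctrl.get_obs()
print(lean(0).round(2))
for l in [(-55,-91,45),(-38,-91,25),(-24,-91,25),(126,-91,25)]: goto(l,35,o)
E
```

```text
[[ 1.    0.   -0.05]
 [ 0.05  0.    1.  ]
 [ 0.   -1.    0.  ]]
target [410.2  66.3 198.1] delta [-11.8  -5.8 -74.7] rot [  0.8 -15.1  -0. ]
target [419.3  66.8 173.5] delta [ -2.7  -5.3 -99.3] rot [  0.8 -15.1  -0. ]
target [432.5  67.4 168.7] delta [  10.5   -4.7 -104.1] rot [  0.8 -15.1  -0. ]
target [573.3  74.3 117.4] delta [ 151.2    2.2 -155.4] rot [  0.8 -15.1  -0. ]
```

Call:
servo_tool(
  moves="-0.005 -0.003 -0.01 0.4 -8 0; -0.012 -0.005 -0.03 0.8 -15 0; -0.012 -0.005 -0.055 0.8 -15 0; -0.012 -0.005 -0.075 0.8 -15 0; -0.008 -0.005 -0.09 0.8 -15 0; -0.003 -0.005 -0.099 0.8 -15 0; -0.003 -0.005 -0.099 0.8 -15 0",
  hand=220,
)

```text
t: 11.65
ee_pos: [423.4, 73.1, 189.7]
orientation: [-1.52, -0.497, -0.428]
ft_force: [-0.4, 0.1, -0.1]
width: 21.4
```

```bash
python3 - <<'E'
from h import *
im,o=snap('wrist','wrist6')
print(o['ee_pos'],o['ft_force'],lane(o['ee_pos']),o['width'],o['qpos'].round(2))
goto((-38,-91,25),35,o);goto((124,-91,25),35,o)
E
```

```text
[423.40241831  73.06443926 189.65372533] [-0.3927599   0.13172356 -0.0808163 ] [-39.41898358 -84.92149886  41.68558745] 21.441215754609058 [ 0.21  0.1   2.43 -1.31  0.11 -0.12]
target [419.3  66.8 173.5] delta [ -4.1  -6.3 -16.2] rot [ 0.8 -1.1  0.4]
target [571.4  74.2 118.1] delta [148.    1.2 -71.6] rot [ 0.8 -1.1  0.4]
```

View pics/wrist6.png

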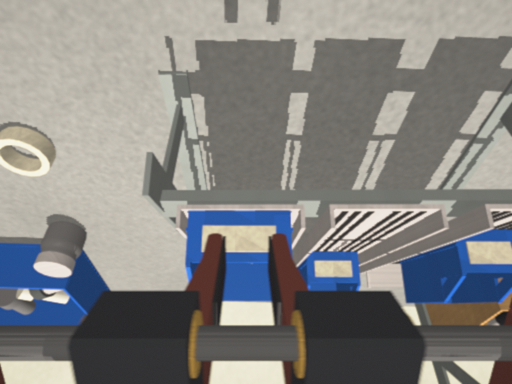

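Call:
servo_tool(
  moves="-0.003 0 0.01 -0.3 5 0; -0.006 0 0.02 -0.5 10 0; -0.008 0 0.025 -0.7 15 0; -0.008 0 0.025 -1 20 0; -0.008 0 0.025 -1 20 0",
)

```text
t: 12.32
ee_pos: [413.7, 74.0, 216.4]
orientation: [-1.567, -0.23, -0.148]
ft_force: [-0.2, -0.4, 0.3]
width: 11.8
```

```bash
python3 - <<'E'
from h import *
o=ctrl.get_obs()
print(o['ee_pos'],o['ft_force'],lane(o['ee_pos']),o['width'],o['qpos'].round(2))
goto((-40,-91,28),15,o)
E
```

```text
[413.74361107  73.98690305 216.40698762] [-0.1984516  -0.37502696  0.33585975] [-57.59209635 -83.52705008  63.54134241] 11.764825077176493 [ 0.18  0.06  2.22 -0.07  0.62 -1.4 ]
target [418.5  66.7 177. ] delta [  4.7  -7.2 -39.4] rot [ 0.7 -1.2 -0.1]
```

Call:
servo_tool(
  moves="0.002 -0.004 -0.015 0.3 -0.5 0; 0.005 -0.007 -0.03 0.6 -1.2 0; 0.005 -0.007 -0.039 0.6 -1.2 0; 0.005 -0.007 -0.039 0.6 -1.2 0",
)

```text
t: 12.82
ee_pos: [417.6, 65.9, 175.6]
orientation: [-1.558, -0.242, -0.168]
ft_force: [-0.6, 0.4, 0.8]
width: 12.1
```

```bash
python3 - <<'E'
from h import *
o=ctrl.get_obs()
print(o['ee_pos'],o['ft_force'],lane(o['ee_pos']),o['width'],o['qpos'].round(2))
goto((-40,-91,28),15,o);goto((62,-91,27),15,o)
E
```

```text
[417.58745449  65.93560795 175.64812725] [-0.6108125   0.39289214  0.82530134] [-40.41462222 -91.7569545   26.41875846] 12.08633595710616 [ 0.15  0.15  2.26 -0.07  0.47 -1.41]
target [418.5  66.7 177. ] delta [0.9 0.8 1.3] rot [ 0.2 -0.   0.1]
target [513.9  71.4 141.2] delta [ 96.3   5.5 -34.5] rot [ 0.2 -0.   0.1]
```

Call:
servo_tool(
  moves="0.007 0.001 -0.002 0 0 0; 0.017 0.001 -0.005 0 0 0; 0.028 0.002 -0.009 0 0 0; 0.039 0.002 -0.013 0 0 0; 0.05 0.003 -0.017 0 0 0; 0.061 0.003 -0.021 0 0 0; 0.072 0.004 -0.025 0 0 0; 0.08 0.004 -0.028 0 0 0",
)

```text
t: 13.82
ee_pos: [498.4, 70.1, 147.6]
orientation: [-1.558, -0.242, -0.17]
ft_force: [-0.8, 0.0, 1.6]
width: 12.1
```

```bash
python3 - <<'E'
from h import *
im,o=snap('wrist','wrist7')
print(o['ee_pos'],o['ft_force'],lane(o['ee_pos']),o['width'],o['qpos'].round(2))
goto((35,-91,28),35,o)
E
```

```text
[498.37120503  70.06740325 147.62284222] [-0.7848361   0.02814657  1.63134608] [ 45.18154219 -91.58693837  27.74932907] 12.148359903519324 [ 0.13  0.31  2.12 -0.06  0.44 -1.44]
target [488.9  70.2 151.3] delta [-9.5  0.1  3.7] rot [  1.1 -19.9   0.2]
```

View pics/wrist7.png

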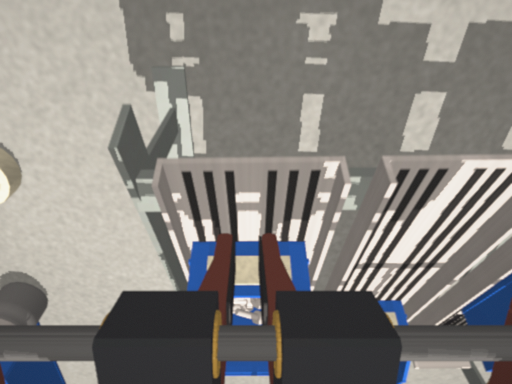

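```bash
cat > fk.py <<'E'
from h import *
import glob
from scipy.optimize import least_squares,minimize
S=[]
for f in glob.glob('pics/*.npy'):
    o=np.load(f,allow_pickle=True).item()['o']; S.append(o)
S.append(ctrl.get_obs())
ok=[o for o in S if abs(o['qpos'][3])<.1]
def fk(p,q):
    a,h,L1,L2,of,L3,ls=p
    s1=q[1];s2=q[1]+q[2];s3=s2+q[4]
    r=a+L1*np.sin(s1)+L2*np.sin(s2)+of*np.cos(s2)+L3*np.sin(s3)
    z=h+L1*np.cos(s1)+L2*np.cos(s2)-of*np.sin(s2)+L3*np.cos(s3)
    return r,z
def res(p):
    e=[]
    for o in ok:
        r,z=fk(p,o['qpos']);e+=[r-np.hypot(*o['ee_pos'][:2]),z-o['ee_pos'][2]]
    return np.array(e+[ (p[0])*1e-3,p[4]*1e-3,(p[3]-p[2])*1e-4])
s=least_squares(res,[0,200,400,400,0,250,0])
P=s.x
if __name__=='__main__':
    print(len(ok),P.round(1),abs(s.fun).max().round(2))
    def ik(l,deg):
        w=unlane(l);r=np.hypot(w[0],w[1]);s3=np.pi-np.radians(deg)
        f=lambda q:np.array(fk(P,[0,q[0],q[1],0,s3-q[0]-q[1]]))-[r,w[2]]
        k=least_squares(f,[.3,2.1]);q=k.x;return np.array([q[0],q[1],s3-q.sum()]).round(2),k.cost.round(2)
    for y in (-91,91):
      for x in (30,60,80,100,126,150):
        print(y,x,[(d,*ik((x,y,26),d)) for d in (15,20,25,30,35)])
E
python3 fk.py
```

```text
14 [-1.000e-01  3.130e+02  5.635e+02  4.850e+02  7.760e+01  2.915e+02
  0.000e+00] 0.24
-91 30 [(15, array([0.29, 2.15, 0.44]), np.float64(0.0)), (20, array([0.27, 2.21, 0.31]), np.float64(0.0)), (25, array([0.27, 2.26, 0.18]), np.float64(0.0)), (30, array([0.27, 2.31, 0.04]), np.float64(0.0)), (35, array([ 0.29,  2.36, -0.12]), np.float64(0.0))]
-91 60 [(15, array([0.34, 2.1 , 0.44]), np.float64(0.0)), (20, array([0.33, 2.16, 0.31]), np.float64(0.0)), (25, array([0.32, 2.21, 0.17]), np.float64(0.0)), (30, array([0.33, 2.26, 0.03]), np.float64(0.0)), (35, array([ 0.34,  2.31, -0.12]), np.float64(0.0))]
-91 80 [(15, array([0.38, 2.07, 0.44]), np.float64(0.0)), (20, array([0.36, 2.12, 0.31]), np.float64(0.0)), (25, array([0.36, 2.17, 0.17]), np.float64(0.0)), (30, array([0.36, 2.22, 0.03]), np.float64(0.0)), (35, array([ 0.38,  2.27, -0.12]), np.float64(0.0))]
-91 100 [(15, array([0.41, 2.03, 0.44]), np.float64(0.0)), (20, array([0.4 , 2.08, 0.31]), np.float64(0.0)), (25, array([0.39, 2.14, 0.17]), np.float64(0.0)), (30, array([0.4 , 2.19, 0.03]), np.float64(0.0)), (35, array([ 0.41,  
[... 1419 characters left out ...]
0.35]), np.float64(0.0)), (25, array([0.44, 2.05, 0.22]), np.float64(0.0)), (30, array([0.44, 2.1 , 0.08]), np.float64(0.0)), (35, array([ 0.45,  2.15, -0.06]), np.float64(0.0))]
91 126 [(15, array([0.5 , 1.89, 0.49]), np.float64(0.0)), (20, array([0.49, 1.95, 0.36]), np.float64(0.0)), (25, array([0.48, 2.  , 0.23]), np.float64(0.0)), (30, array([0.48, 2.05, 0.09]), np.float64(0.0)), (35, array([ 0.49,  2.1 , -0.06]), np.float64(0.0))]
91 150 [(15, array([0.54, 1.85, 0.5 ]), np.float64(0.0)), (20, array([0.52, 1.9 , 0.37]), np.float64(0.0)), (25, array([0.52, 1.96, 0.23]), np.float64(0.0)), (30, array([0.52, 2.01, 0.09]), np.float64(0.0)), (35, array([ 0.52,  2.06, -0.05]), np.float64(0.0))]
```

```bash
python3 - <<'E'
from h import *
for n in ['scene0','scene5','scene3','side0','wrist5']:
    im,o=load(n);c=cloud(im,o);c=c[im['depth']>0]
    L=lane(c);k=(abs(L[:,1]-90)<24)&(L[:,0]>200)&(L[:,0]<310)&(L[:,2]>-8)&(L[:,2]<45);q=L[k]
    print(n,[(x0,len(z),np.percentile(z,[50,90]).round(0).tolist()) for x0 in range(200,310,4) for z in [q[(q[:,0]>=x0)&(q[:,0]<x0+4),2]] if len(z)>1])
    Q=(c-ORG)@Rz; Q[:,2]+=137
    k=(abs(Q[:,1])<140)&(Q[:,2]>222)&(Q[:,2]<255)&(Q[:,0]>105)&(Q[:,0]<150);print('  rail x',np.percentile(Q[k,0],[2,10,50,90,98]).round(1),'z',np.percentile(Q[k,2],[2,50,98]).round(1),k.sum())
crop('scene5',250,180,350,310,5,'sc5')
E
```

```text
scene0 [(200, 14, [-1.0, 1.0]), (204, 16, [-0.0, 2.0]), (208, 16, [-2.0, 2.0]), (212, 18, [-0.0, 1.0]), (216, 17, [-1.0, 1.0]), (220, 14, [-0.0, 2.0]), (224, 14, [-0.0, 2.0]), (228, 12, [-1.0, 0.0]), (240, 10, [-0.0, 1.0]), (244, 9, [-1.0, 1.0]), (248, 20, [30.0, 32.0]), (252, 37, [6.0, 29.0]), (256, 18, [3.0, 5.0]), (260, 24, [3.0, 15.0]), (264, 23, [2.0, 12.0]), (268, 26, [1.0, 4.0]), (272, 25, [-2.0, 2.0]), (276, 25, [-1.0, 1.0]), (280, 23, [-2.0, 1.0]), (284, 25, [-2.0, 1.0]), (288, 25, [-1.0, 1.0]), (292, 25, [-2.0, -1.0]), (296, 23, [-1.0, 1.0]), (300, 25, [-2.0, -0.0]), (304, 15, [-1.0, 1.0])]
  rail x [121.5 123.8 127.6 140.2 147.4] z [234.4 239.6 244.1] 347
scene5 [(200, 14, [-1.0, 1.0]), (204, 16, [-1.0, 1.0]), (208, 17, [-1.0, 0.0]), (212, 17, [-2.0, 1.0]), (216, 17, [-2.0, 1.0]), (220, 16, [-1.0, 1.0]), (224, 14, [-1.0, 1.0]), (228, 11, [-2.0, 2.0]), (240, 12, [-1.0, 1.0]), (244, 6, [-2.0, -1.0]), (248, 19, [29.0, 32.0]), (252, 37, [4.0, 27.0]), (256, 20, [2.0, 5.0]), (260, 22, [2.0, 16.0]), (264, 23, [3.0, 11.0]), (268, 26, [2.0, 5.0]), (272, 26, [-1.0, 2.0]), (276, 26, 
[... 712 characters left out ...]
(284, 24, [-1.0, 1.0]), (288, 24, [-2.0, 1.0]), (292, 26, [-0.0, 3.0]), (296, 25, [-1.0, 0.0]), (300, 25, [-1.0, 1.0]), (304, 15, [-1.0, 2.0])]
  rail x [121.8 123.8 127.8 141.6 148.9] z [234.2 239.7 244.1] 350
side0 [(304, 2, [1.0, 3.0])]
  rail x [123.1 124.3 128.8 142.6 148.1] z [235.3 240.9 244.8] 124
wrist5 [(200, 12, [-2.0, -2.0]), (204, 11, [-2.0, -2.0]), (208, 18, [-2.0, -2.0]), (212, 11, [-2.0, -2.0]), (216, 14, [-2.0, -2.0]), (220, 8, [-2.0, -2.0]), (224, 10, [-2.0, -2.0]), (228, 6, [-2.0, -2.0]), (232, 6, [-2.0, -2.0]), (236, 7, [-3.0, -2.0]), (240, 4, [-2.0, -2.0]), (244, 5, [-3.0, -2.0]), (248, 10, [-1.0, 1.0])]
  rail x [122.6 123.5 125.5 139.9 147.9] z [236.4 238.  241.2] 1237
```

View pics/sc5.png

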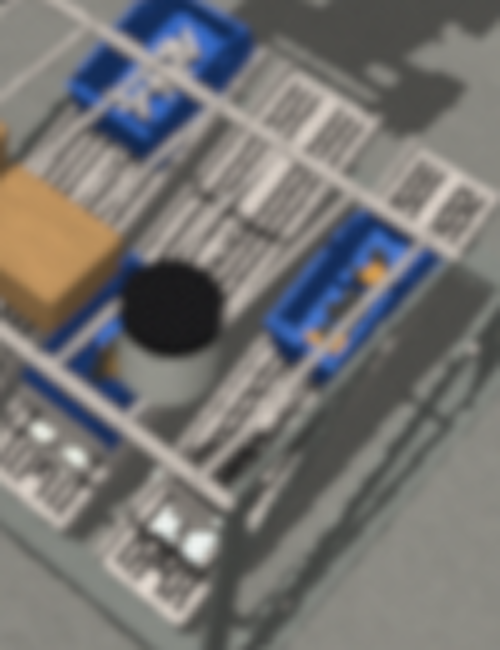

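```bash
python3 - <<'E'
from h import *
o=ctrl.get_obs()
goto((34,-91,24),26,o);goto((34,-91,24),27,o);print(R.from_rotvec(o['orientation']).as_matrix().round(3))
E
```

```text
target [486.6  70.1 147.9] delta [-12.6  -0.    0.3] rot [  0.7 -10.9   0.2]
target [486.6  70.1 147.9] delta [-12.6  -0.    0.3] rot [  0.7 -11.9   0.2]
[[ 0.964  0.26  -0.046]
 [ 0.045  0.009  0.999]
 [ 0.26  -0.965 -0.003]]
```

Call:
servo_tool(
  moves="-0.012 0 0.002 0 0 0; -0.0125 0 0.001 0.3 -5 0.1; -0.0125 0 0.0005 0.5 -8 0.2; -0.0125 0 0.0003 0.7 -11.5 0.2; -0.0125 0 0.0003 0.7 -11.5 0.2; -0.0125 0 0.0003 0.7 -11.5 0.2",
)

```text
t: 14.62
ee_pos: [485.1, 70.0, 148.6]
orientation: [-1.529, -0.401, -0.325]
ft_force: [0.2, -0.0, 0.0]
width: 12.2
```

```bash
python3 - <<'E'
from h import *
o=ctrl.get_obs()
print(o['ee_pos'],o['ft_force'],lane(o['ee_pos']),o['width'],o['qpos'].round(3))
goto((34,-91,24),26.5,o);goto((122,-91,23.5),26.5,o)
E
```

```text
[485.11420305  70.02528765 148.62953879] [ 0.19438992 -0.0400495   0.03570693] [ 32.39273856 -90.97967024  24.16588933] 12.218520763176851 [ 0.145  0.277  2.271 -0.318  0.138 -1.17 ]
target [486.6  70.1 147.9] delta [ 1.5  0.1 -0.7] rot [ 0.   0.1 -0. ]
target [569.   74.1 117.4] delta [ 83.9   4.1 -31.3] rot [ 0.   0.1 -0. ]
```

Call:
servo_tool(
  moves="0.008 0 -0.003 0 0 0; 0.019 0.001 -0.007 0 0 0; 0.03 0.001 -0.011 0 0 0; 0.041 0.002 -0.015 0 0 0; 0.052 0.002 -0.019 0 0 0; 0.063 0.003 -0.023 0 0 0; 0.073 0.004 -0.027 0 0 0; 0.079 0.004 -0.029 0 0 0",
)

```text
t: 15.62
ee_pos: [564.7, 74.1, 118.9]
orientation: [-1.529, -0.401, -0.325]
ft_force: [-0.9, 0.1, 0.6]
width: 11.7
```

```bash
python3 - <<'E'
from h import *
im,o=snap('wrist','wrist8');snap('side','side8');snap('scene','scene8')
print(o['ee_pos'],o['ft_force'],lane(o['ee_pos']),o['width'],o['qpos'].round(3))
crop('side8',200,80,350,220,4,'si8');crop('scene8',190,100,370,300,3,'sc8')
E
```

```text
[564.70549012  74.08453078 118.87858124] [-0.8745155   0.13374557  0.58678569] [117.45657423 -90.82371187  23.46628579] 11.707320798471006 [ 0.128  0.428  2.122 -0.269  0.134 -1.234]
```

View pics/si8.png

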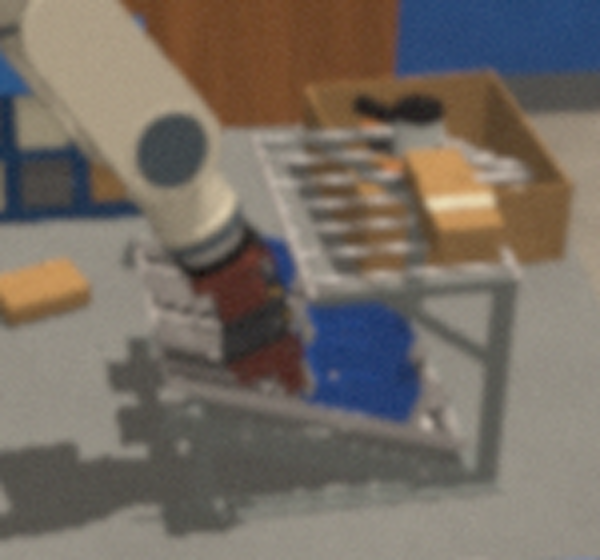

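View pics/wrist8.png

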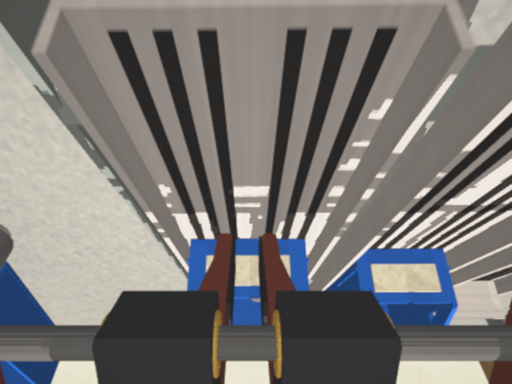

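View pics/sc8.png

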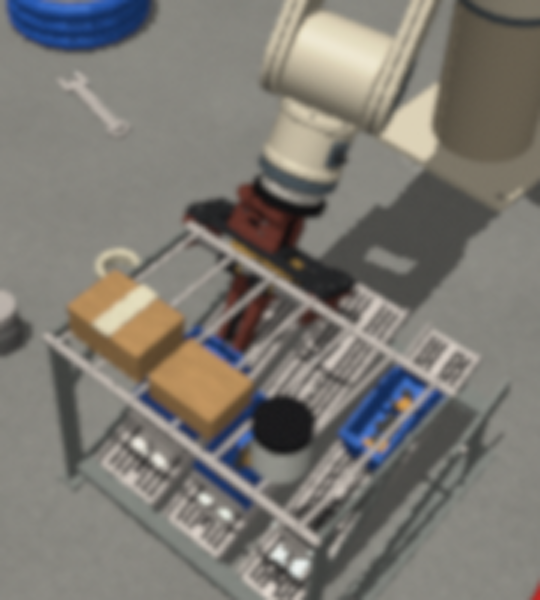

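Call:
servo_tool(
  moves="0.0028 0 -0.001 0 0 0; 0.0056 0.0003 -0.002 0 0 0; 0.0056 0.0003 -0.002 0 0 0",
)

```text
t: 16.15
ee_pos: [570.0, 74.4, 117.4]
orientation: [-1.529, -0.401, -0.325]
ft_force: [-0.8, 0.4, -0.0]
width: 11.9
```

Call:
servo_tool(
  moves="0.0014 0 -0.0005 0 0 0; 0.0014 0 -0.0005 0 0 0",
)

```text
t: 16.4
ee_pos: [571.3, 74.4, 116.8]
orientation: [-1.529, -0.401, -0.325]
ft_force: [-1.0, 0.9, 0.2]
width: 12.1
```

Call:
servo_tool(
  moves="0.0014 0 -0.0005 0 0 0; 0.0014 0 -0.0005 0 0 0",
)

```text
t: 16.65
ee_pos: [572.7, 74.4, 116.3]
orientation: [-1.529, -0.401, -0.325]
ft_force: [-0.4, -1.1, -0.2]
width: 12.3
```

Call:
servo_tool(
  moves="0.001 0 -0.0003 0 0 0; 0.001 0 -0.0003 0 0 0",
)

```text
t: 16.9
ee_pos: [573.6, 74.3, 116.0]
orientation: [-1.529, -0.401, -0.325]
ft_force: [0.8, -0.3, -0.5]
width: 12.0
```

Call:
servo_tool(
  moves="0.001 0 -0.0004 0 0 0; 0.001 0 -0.0004 0 0 0",
)

```text
t: 17.15
ee_pos: [574.7, 74.3, 115.6]
orientation: [-1.529, -0.401, -0.325]
ft_force: [-0.1, 0.1, 0.5]
width: 12.0
```

Call:
servo_tool(
  moves="0.001 0 -0.0004 0 0 0; 0.001 0 -0.0004 0 0 0",
)

```text
t: 17.4
ee_pos: [575.6, 74.3, 115.2]
orientation: [-1.529, -0.401, -0.325]
ft_force: [-1.5, 0.6, 0.7]
width: 12.0
```

Call:
servo_tool(
  moves="0.001 0 -0.0003 0 0 0; 0.001 0 -0.0003 0 0 0",
)

```text
t: 17.65
ee_pos: [576.0, 74.2, 114.9]
orientation: [-1.529, -0.4, -0.325]
ft_force: [-6.0, -0.4, 5.9]
width: 11.9
```

```bash
python3 - <<'E'
from h import *
im,o=snap('wrist','wrist9');snap('scene','scene9')
print(o['ee_pos'],o['ft_force'],lane(o['ee_pos']),o['qpos'].round(3))
c=cloud(im,o);p=im['pixels'].astype(int);L=lane(c)
b=(p[...,2]>p[...,0]+40)&(im['depth']>0)
for nm,y0 in [('wide',-90),('full',0)]:
    k=b&(abs(L[...,1]-y0)<42)&(L[...,2]>8)&(L[...,2]<40)&(L[...,0]>100)&(L[...,0]<290); q=L[k]
    print(nm,len(q),np.percentile(q[:,0],[1,5,20]).round(1),np.percentile(q[:,1],[1,99]).round(1))
E
```

```text
[575.99668378  74.23921524 114.86980653] [-6.02671245 -0.40512824  5.86374334] [129.43229182 -91.22226019  23.55904159] [ 0.125  0.448  2.099 -0.254  0.137 -1.251]
wide 2214 [127.3 149.6 150.3] [-123.2  -59.5]
full 4530 [157.3 157.8 158.6] [-26.7  27.9]
```

Call:
servo_tool(
  moves="0.0005 0 0 0 0 0; 0.0005 0 0 0 0 0",
)

```text
t: 18.0
ee_pos: [576.2, 74.2, 114.8]
orientation: [-1.529, -0.4, -0.324]
ft_force: [-7.3, 0.0, 8.4]
width: 12.0
```

Call:
servo_tool(
  moves="-0.004 0 0.002 0 0 0; -0.015 -0.001 0.006 0 0 0; -0.035 -0.002 0.014 0 0 0; -0.06 -0.003 0.024 0 0 0; -0.085 -0.004 0.036 0 0 0; -0.105 -0.005 0.05 0 0 0; -0.115 -0.005 0.06 0 0 0; -0.115 -0.005 0.065 0 0 0",
)

```text
t: 19.0
ee_pos: [461.3, 69.3, 180.5]
orientation: [-1.529, -0.402, -0.326]
ft_force: [-0.2, 0.7, 0.2]
width: 12.0
```

```bash
python3 - <<'E'
from h import *
im,o=snap('wrist','wrist10');ims,_=snap('side','side10');snap('scene','scene10')
print(o['ee_pos'],o['ft_force'],lane(o['ee_pos']),o['qpos'].round(3))
goto((15,91,50),26.5,o);goto((15,91,24),26.5,o);goto((23,91,24),26.5,o)
c=cloud(im,o);p=im['pixels'].astype(int);L=lane(c)
b=(p[...,2]>p[...,0]+40)&(im['depth']>0)
for nm,y0 in [('wide',-90),('full',0),('narrow',90)]:
    k=b&(abs(L[...,1]-y0)<42)&(L[...,2]>8)&(L[...,2]<40)&(L[...,0]>30)&(L[...,0]<290); q=L[k]
    if len(q):print(nm,len(q),np.percentile(q[:,0],[1,5,20]).round(1),np.percentile(q[:,1],[1,99]).round(1))
E
```

```text
[461.30637373  69.3039044  180.48591633] [-0.15960699  0.69745894  0.171713  ] [ -0.88117627 -90.53407078  45.95602364] [ 0.153  0.169  2.298 -0.218  0.217 -1.266]
target [468.7 251.4 178.9] delta [  7.4 182.1  -1.6] rot [ 0.   0.1 -0. ]
target [459.8 251.  154.4] delta [ -1.5 181.7 -26.1] rot [ 0.   0.1 -0. ]
target [467.3 251.4 151.7] delta [  6.  182.  -28.8] rot [ 0.   0.1 -0. ]
wide 765 [149.5 150.2 152.4] [-106.9  -76.2]
full 475 [157.  157.6 158.2] [-27.   28.1]
narrow 4314 [51.1 51.9 61.6] [ 67.5 112.4]
```

View pics/wrist10.png

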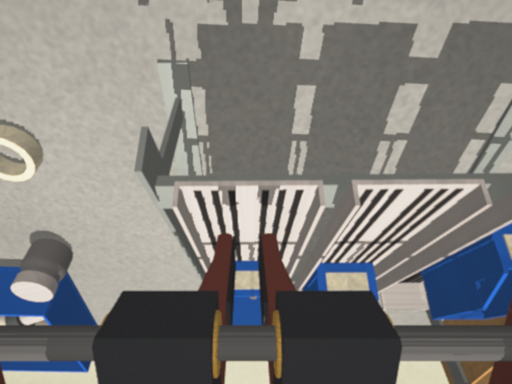

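Call:
servo_tool(
  moves="0 0.012 0.002 0 0 0; 0 0.04 0.002 0 0 0; 0.001 0.07 0.002 0 0 0; 0.002 0.1 0.002 0 0 0; 0.003 0.13 0 0 0 0; 0.004 0.155 0 0 0 0; 0.005 0.175 0 0 0 0; 0.005 0.182 0 0 0 0",
)

```text
t: 20.15
ee_pos: [467.3, 252.4, 179.3]
orientation: [-1.529, -0.402, -0.324]
ft_force: [0.1, -0.6, -0.2]
width: 12.0
```

```bash
python3 - <<'E'
from h import *
im,o=snap('wrist','wrist11')
print(o['ee_pos'],o['ft_force'],lane(o['ee_pos']),o['qpos'].round(3))
goto((15,91,24),28,o)
c=cloud(im,o);p=im['pixels'].astype(int);L=lane(c)
b=(p[...,2]>p[...,0]+40)&(im['depth']>0)
k=b&(abs(L[...,1]-90)<42)&(L[...,2]>8)&(L[...,2]<40)&(L[...,0]>30)&(L[...,0]<290); q=L[k]
if len(q):print(len(q),np.percentile(q[:,0],[1,5,20]).round(1),np.percentile(q[:,1],[1,99]).round(1))
E
```

```text
[467.33320848 252.42924284 179.308343  ] [ 0.08059755 -0.64710584 -0.16552867] [13.60677327 92.07627293 49.97605867] [ 0.601  0.278  2.14  -0.652  0.397 -0.455]
target [459.8 251.  154.4] delta [ -7.5  -1.4 -24.9] rot [ 0.1 -1.4 -0.1]
1701 [50.5 51.  51.7] [ 69.9 115.2]
```

View pics/wrist11.png

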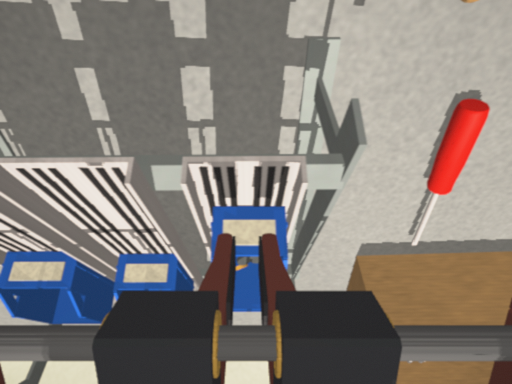

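Call:
servo_tool(
  moves="-0.005 -0.001 -0.008 0.1 -1.3 0; -0.0075 -0.001 -0.018 0.1 -2.5 0; -0.0075 -0.001 -0.0248 0.1 -2.5 0; -0.0075 -0.001 -0.0248 0.1 -2.5 0",
)

```text
t: 20.7
ee_pos: [459.2, 249.4, 154.3]
orientation: [-1.524, -0.434, -0.358]
ft_force: [-0.5, -0.1, 0.4]
width: 11.6
```

```bash
python3 - <<'E'
from h import *
o=ctrl.get_obs()
print(o['ee_pos'],o['ft_force'],lane(o['ee_pos']),o['qpos'].round(3))
goto((115,91.5,24),29,o)
E
```

```text
[459.19995953 249.42170637 154.33297715] [-0.51673459 -0.14173228  0.43533006] [14.37684433 89.47071603 23.67811241] [ 0.622  0.322  2.191 -0.96   0.329 -0.123]
target [553.7 256.1 120.2] delta [ 94.5   6.7 -34.1] rot [ 0.1 -0.   0. ]
```

Call:
servo_tool(
  moves="0.007 0.002 -0.002 0 0 0; 0.018 0.003 -0.006 0 0 0; 0.03 0.004 -0.0105 0 0 0; 0.043 0.004 -0.015 0 0 0; 0.056 0.005 -0.02 0 0 0; 0.069 0.005 -0.0245 0 0 0; 0.082 0.006 -0.029 0 0 0; 0.092 0.006 -0.033 0 0 0",
)

```text
t: 21.7
ee_pos: [552.5, 256.3, 121.7]
orientation: [-1.522, -0.435, -0.359]
ft_force: [-0.1, 0.1, 0.7]
width: 11.6
```

```bash
python3 - <<'E'
from h import *
im,o=snap('wrist','wrist12')
print(o['ee_pos'],o['ft_force'],lane(o['ee_pos']),o['qpos'].round(3))
goto((115,91.5,24),29,o)
E
```

```text
[552.48993263 256.33493868 121.70469788] [-0.09587925  0.07171345  0.67920842] [113.41324493  91.80627101  25.00212478] [ 0.521  0.475  2.036 -0.928  0.28  -0.243]
target [553.7 256.1 120.2] delta [ 1.2 -0.2 -1.5] rot [ 0.   0.1 -0. ]
```

View pics/wrist12.png

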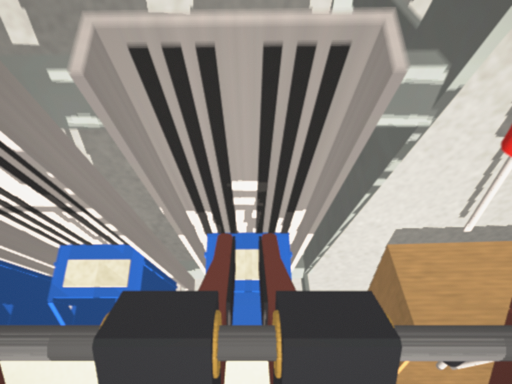

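Call:
servo_tool(
  moves="0.004 0 -0.0018 0 0 0; 0.0085 0.0002 -0.0036 0 0 0; 0.0085 0.0002 -0.0036 0 0 0",
)

```text
t: 22.12
ee_pos: [560.2, 256.6, 118.5]
orientation: [-1.522, -0.435, -0.359]
ft_force: [-0.2, -0.6, 0.0]
width: 12.0
```

Call:
servo_tool(
  moves="0.0014 0 -0.0005 0 0 0; 0.0014 0 -0.0005 0 0 0",
)

```text
t: 22.38
ee_pos: [561.4, 256.6, 118.0]
orientation: [-1.522, -0.435, -0.359]
ft_force: [-0.3, 0.5, -0.1]
width: 11.6
```

Call:
servo_tool(
  moves="0.001 0 -0.0004 0 0 0; 0.001 0 -0.0004 0 0 0",
)

```text
t: 22.62
ee_pos: [562.5, 256.6, 117.6]
orientation: [-1.522, -0.435, -0.359]
ft_force: [-0.1, 0.5, 0.8]
width: 12.1
```

Call:
servo_tool(
  moves="0.001 0 -0.0004 0 0 0; 0.001 0 -0.0004 0 0 0",
)

```text
t: 22.88
ee_pos: [563.6, 256.5, 117.2]
orientation: [-1.522, -0.435, -0.359]
ft_force: [-0.8, -0.0, 0.6]
width: 12.1
```

Call:
servo_tool(
  moves="0.001 0 -0.0004 0 0 0; 0.001 0 -0.0004 0 0 0",
)

```text
t: 23.12
ee_pos: [564.6, 256.5, 116.8]
orientation: [-1.522, -0.435, -0.359]
ft_force: [0.4, -0.2, 0.9]
width: 11.9
```

Call:
servo_tool(
  moves="0.001 0 -0.0004 0 0 0; 0.001 0 -0.0004 0 0 0",
)

```text
t: 23.38
ee_pos: [565.6, 256.5, 116.4]
orientation: [-1.522, -0.435, -0.359]
ft_force: [0.2, -0.2, -0.6]
width: 11.8
```

Call:
servo_tool(
  moves="0.001 0 -0.0004 0 0 0; 0.001 0 -0.0004 0 0 0",
)

```text
t: 23.62
ee_pos: [566.4, 256.5, 116.0]
orientation: [-1.522, -0.435, -0.359]
ft_force: [-2.4, 0.1, 2.0]
width: 12.2
```

Call:
servo_tool(
  moves="0.0007 0 -0.0002 0 0 0; 0.0007 0 -0.0002 0 0 0",
)

```text
t: 23.88
ee_pos: [566.8, 256.5, 115.8]
orientation: [-1.522, -0.435, -0.359]
ft_force: [-5.1, -0.7, 5.6]
width: 11.9
```

```bash
python3 - <<'E'
from h import *
im,o=snap('wrist','wrist13');
print(o['ee_pos'],o['ft_force'],lane(o['ee_pos']),o['qpos'].round(3))
E
```

```text
[566.78928477 256.47476393 115.84698856] [-5.0823612  -0.65498033  5.60936203] [128.84400299  91.24554053  24.38481735] [ 0.506  0.499  2.01  -0.916  0.275 -0.267]
```

Call:
servo_tool(
  moves="0.0005 0 0 0 0 0; 0.0005 0 0 0 0 0",
)

```text
t: 24.18
ee_pos: [566.9, 256.4, 115.8]
orientation: [-1.522, -0.435, -0.359]
ft_force: [-6.8, -1.0, 7.1]
width: 11.9
```

Call:
servo_tool(
  moves="-0.004 0 0.002 0 0 0; -0.015 -0.001 0.006 0 0 0; -0.035 -0.002 0.014 0 0 0; -0.06 -0.003 0.024 0 0 0; -0.085 -0.004 0.036 0 0 0; -0.11 -0.005 0.055 0 0 0; -0.13 -0.005 0.08 0 0 0; -0.15 -0.005 0.12 0 0 0",
)

```text
t: 25.18
ee_pos: [415.2, 250.7, 235.7]
orientation: [-1.524, -0.434, -0.357]
ft_force: [0.6, 0.9, -0.4]
width: 12.0
```

Call:
servo_tool(
  moves="-0.005 0 0.02 0 5 0; -0.01 -0.02 0.04 0 10 0; -0.01 -0.05 0.06 0 15 0; -0.01 -0.08 0.08 0 20 0; -0.01 -0.08 0.08 0 20 0; -0.01 -0.08 0.08 0 20 0",
)

```text
t: 25.92
ee_pos: [406.6, 171.5, 315.0]
orientation: [-1.548, -0.159, -0.089]
ft_force: [-0.8, -0.6, -0.4]
width: 11.9
```

```bash
python3 - <<'E'
from h import *
res={}
for nme in ['scene','wrist','side']:
    im,o=snap(nme,nme+'14')
    c=cloud(im,o);p=im['pixels'].astype(int);L=lane(c)
    b=(p[...,2]>p[...,0]+40)&(im['depth']>0)
    for nm,y0 in [('wide',-90),('full',0),('narrow',90)]:
        k=b&(abs(L[...,1]-y0)<42)&(L[...,2]>8)&(L[...,2]<56)&(L[...,0]>100)&(L[...,0]<270); q=L[k]
        if len(q)<15: continue
        print(nme,nm,len(q),'x',np.percentile(q[:,0],[1,5,95,99]).round(1),'y',np.percentile(q[:,1],[2,98]).round(1),'z',np.percentile(q[:,2],[2,98]).round(0))
    # stops: non-blue above deck
    for nm,y0 in [('wide',-90),('narrow',90)]:
        k=(~b)&(im['depth']>0)&(abs(L[...,1]-y0)<22)&(L[...,2]>20)&(L[...,2]<34)&(L[...,0]>225)&(L[...,0]<290);q=L[k]
        if len(q)>3: print('   stop',nm,len(q),np.percentile(q[:,0],[5,50,95]).round(1),q[:,2].max())
print(o['ee_pos'],o['t'],o['ft_force'])
crop('scene14',190,140,370,320,4,'sc14')
E
```

```text
scene full 111 x [159.9 165.1 256.1 256.6] y [-23.9  29.9] z [16. 53.]
scene narrow 216 x [149.8 151.2 226.7 230.6] y [ 69.4 115.3] z [ 9. 52.]
   stop wide 29 [248.6 251.7 258.4] 33.808368735082986
   stop narrow 34 [248.6 251.4 261.3] 31.602742853171375
wrist wide 531 x [149.  149.5 177.9 188.8] y [-122.8  -59.2] z [ 9. 31.]
wrist full 634 x [157.1 157.8 256.6 257.4] y [-3.6 28. ] z [ 9. 50.]
wrist narrow 297 x [148.7 149.2 178.4 193.5] y [ 70.4 113.4] z [ 9. 33.]
side wide 418 x [150.3 155.7 246.  249. ] y [-128.   -55.8] z [14. 54.]
side full 218 x [157.7 161.4 252.1 255.9] y [-30.1  32.8] z [17. 53.]
side narrow 68 x [149.7 152.6 235.3 242.2] y [ 64.4 118.8] z [14. 50.]
[406.40485617 171.97828195 314.64756614] 26.025 [-0.09538725 -0.38216953  0.17879162]
```

View pics/wrist14.png

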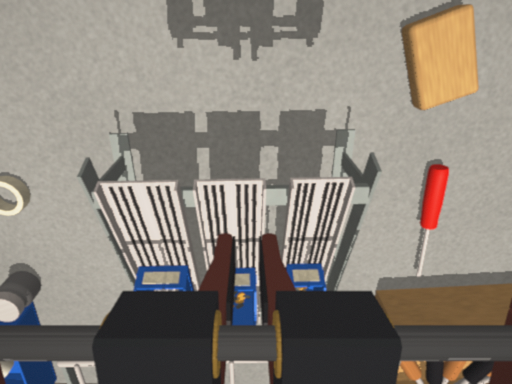

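View pics/sc14.png

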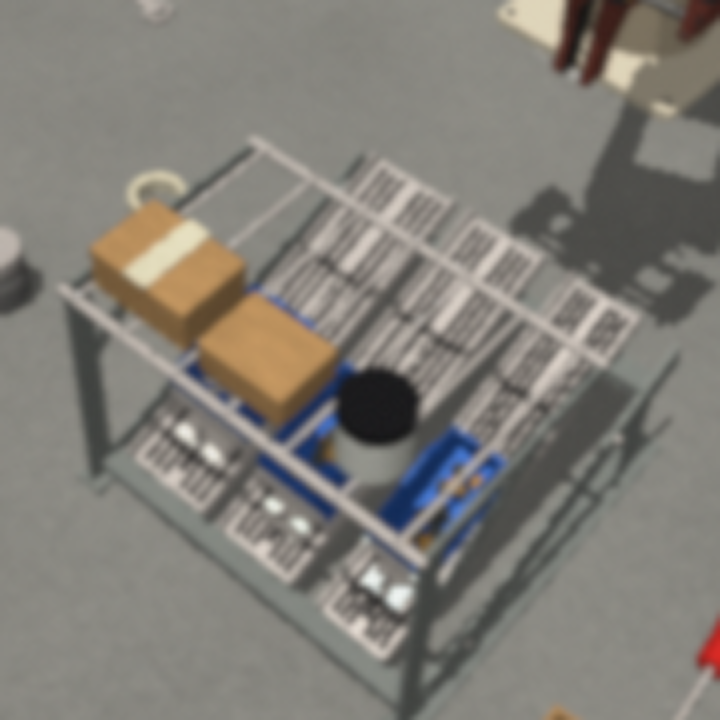

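```bash
python3 - <<'E'
from h import *
for n in ['scene0','scene14']:
    im,o=load(n);L=lane(cloud(im,o));p=im['pixels'].astype(int);b=(p[...,2]>p[...,0]+40)
    for y0 in(-90,90):
        k=~b&(im['depth']>0)&(abs(L[...,1]-y0)<30)&(L[...,2]>24)&(L[...,2]<34)&(L[...,0]>235)&(L[...,0]<258);print(n,y0,k.sum(),np.percentile(L[k][:,0],[10,50,90]).round(1))
print(ctrl.close_job())
E
```

```text
scene0 -90 25 [249.6 251.1 253.1]
scene0 90 27 [249.5 250.9 252.7]
scene14 -90 32 [249.  251.4 253.2]
scene14 90 29 [248.8 250.8 252.6]
the job is handed in; nothing more can be done
None
```

I loaded both bins fully into the rack and handed the job in at about 26 s of the 69 s limit. No verdict is reported, so what follows comes from my own last checks.

**What I did:**
- **Wide bin:** I gripped it across its sides with the tool leaned 20°, turned it half round and set it flat in the empty lane, low front towards the mouth.
- **Pushing home:** I pushed first the wide bin, then the narrow one, by its front wall with nearly closed fingers. I used 1 mm steps near the end and stopped at first contact.
- **Tool lean:** The suggested 35° ran into a wrist joint limit, so I used about 26.5° for the wide bin and 29° for the narrow one. That kept the gripper clear of the rail, with about 8 mm worked out for the wide bin.

**Last checks:**
- **Contact:** The push along each lane rose to about 10 N for the wide bin and 9 N for the narrow one, well under the 30 N the stops withstand.
- **Bin positions:** Both fronts sit about 149.3 mm from the mouth, which puts the backs at about 249 mm. I measured the stop plates at about 249–253 mm, and their median reading moved by no more than 0.3 mm between the first and last pictures. The camera calibration is only good to about 2 mm.
- **Everything else:** The full bin's front still reads about 157 mm, as before. The jar, tape, packet and screwdriver look untouched in the last pictures; I did not measure them or check the spray can and wrench. The arm had backed clear of the rack.

**Disagreement:** The contact force had a larger upward part than a pure push against the stop would give. I took this as the fingertip rubbing on the front wall, because the contact positions match the measured stops.

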